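Wake up the spice jars, pan the chestnuts and set the hob

ROBOT

A 6-joint arm with a two-finger parallel gripper is mounted at the origin on the work surface. World frame = base frame: x ahead of the robot, y to its left, z up, the work surface at z = 0. Lengths are in m, angles in rad, forces in N, time in s.
With the tool pointing down it reaches from about 0.275 to 0.825 m from the base axis. Payload 5.2 kg.
Tool frame: the origin (TCP) lies at the very end of the fingers, on their centre line; the grasp point (between the pads) lies 19 mm behind it (manip.grip_point_offset is the distance from the TCP to the grasp point, in m); z points along the fingers, y is the line along which they close (so a half turn about z gives the same grasp; the last joint's range is limited). The gripper opens to 93 mm and grips with 3 to 60 N. Pads are 15 mm wide; open, the fingers measure 128 mm over their backs; the gripper's body (75 mm by 188 mm) begins 65 mm behind the grasp point.
Start: joints at [-1.528, 0.259, 1.535, -0, 1.348, -0.203], TCP at [0.134, -0.533, 0.219] pointing down, gripper open.
Joint ranges: [-3.14, 3.14], [-0.91, 2.08], [0.19, 2.58], [-1.22, 4.36], [0.22, 2.71], [-3.12, 3.12]. Speed limits (rad/s): [2.57, 2.57, 3.14, 3.14, 3.14, 3.14].

INTERFACE

Orientations are given as a rotation vector (axis times angle).
In Python, from cell import status, cams, ticket, manip gives the robot as it stands. The module is installed in compiled form; this text tells all that it offers.
- The arm moves only by the tool step_arm, never from a script. Its argument "increments" is a list of rows, each a list of 6 numbers: the shift along the tool's x, y, z in cm, then the turn, a rotation vector about the tool's x, y, z in degrees. A call has 1 to 12 rows; each row shifts and turns the commanded pose from where the row before left it, along the tool's axes as they then stand; what a row does not reach is not made up. A row lasts 1/12 s, in which the tool goes at most 41.7 mm and 7.16 degrees, less where a joint would pass 70% of its speed; a pose out of reach is approached as far as the arm can. A call with a gripper value outside its range is refused whole. "gripper" is the opening, from -1 (shut) to 1 (fully open), set as the call begins (left out, the last holds). The fingers move at their own pace and stop on an object; the grip force is fixed at half the most. Time passes only in rows, so rows that do not move let the fingers close. It gives the time, the measured TCP pose, the force, the opening and the grip force at its end, in the units of the state.
- status.state(): the state, without advancing time (a new reading comes with each control period).
- cams.get_image(name): name is "side" or "top" or "wrist"; returns a dict with "frame" (384x512x3 uint8, blue, green, red), "mtx" (3x3 intrinsics, pixels), "position" and "rotation" of the camera in the world. Camera axes: x right, y down, z forward; pixel columns grow to the right and rows downward; lengths in m; the calibration is good to about 2 mm. A picture is of the moment at which its call begins. There is no depth.
- ticket.job_done(): hands the job in; it is judged then, once.
The state is a dict: "clock": time; "qpos": joint angles; "joint_velocities": joint speeds; "joint_torque": joint torques, N m; "tool_pos": TCP position; "orientation": TCP orientation; "ft_force": force on the tool from outside, world axes, zero at the start; "moment": the same for the moment, N m; "width": finger opening in m; "finger_force": force on a finger pad.
Only numpy, scipy, OpenCV 4.12 (cv2) and the standard library are available. Lean on these libraries where they do the work, as an engineer would, in place of code of your own. Each camera call takes 0.05 s, during which the arm holds its last target. There are 200 camera calls.

TASK

Get the glazed chestnuts going. First loosen the settled spice jars standing on the counter (two or three of them): working from the tallest to the shortest, lift each jar, turn it fully upside down for about a second, then stand it gently upright on the wooden board. When all the jars are standing there, tip all the chestnuts from the copper cup into the pan and stand the empty cup upright on the bare countertop again; last, turn the hob's dial so that its white pointer line is at the black index mark. Leave the other kitchen things where they are.

Things in the scene. Friction and masses are not known exactly. Their poses are not given: they have to be found in the camera images.
- jar_tall: the tall sealed glass spice jar with paper label and steel lid: a round jar 62 mm across and 165 mm tall, straight-sided to 135 mm above its base, then a slightly narrower 55 mm lid; about 480 g, bottom-heavy (thick glass base). Loose, stands upright on the counter at the start. Origin: centre of its underside; z runs up through the lid. May be absent (None all the time).
- jar_mid: the middle-sized sealed glass spice jar with paper label and steel lid: a round jar 66 mm across and 120 mm tall, straight-sided to 90 mm above its base, then a slightly narrower 58 mm lid; about 420 g, bottom-heavy (thick glass base). Loose, stands upright on the counter at the start. Origin: centre of its underside; z runs up through the lid. May be absent (None all the time).
- jar_short: the short sealed glass spice jar with paper label and steel lid: a round jar 68 mm across and 85 mm tall, straight-sided to 55 mm above its base, then a slightly narrower 60 mm lid; about 360 g, bottom-heavy (thick glass base). Loose, stands upright on the counter at the start. Origin: centre of its underside; z runs up through the lid. May be absent (None all the time).
- board: wooden serving board lying on the counter, fixed, 150 mm (its x) by 440 mm (its y), 16 mm thick. Origin: centre of its underside, so its top is at z = 16 mm. A jar stands on it when the middle of the jar's base is over the board.
- cup: plain copper cup without handle that holds the chestnuts at the start: round cup, slightly flared, 63 mm across outside at the foot and 70 mm at the rim, 100 mm tall, wall 3 mm, floor 4 mm, 200 g, loose. Origin: centre of its underside; z up through the open mouth.
- nut0: a brown chestnut, 24 mm across and 20 mm high, 14 g, loose, lying in the cup at the start (three on its floor, one to three more on top of these; absent ones are None all the time). Origin: centre of its underside.
- nut1: a brown chestnut, 24 mm across and 20 mm high, 14 g, loose, lying in the cup at the start (three on its floor, one to three more on top of these; absent ones are None all the time). Origin: centre of its underside.
- nut2: a brown chestnut, 24 mm across and 20 mm high, 14 g, loose, lying in the cup at the start (three on its floor, one to three more on top of these; absent ones are None all the time). Origin: centre of its underside.
- nut3: a brown chestnut, 24 mm across and 20 mm high, 14 g, loose, lying in the cup at the start (three on its floor, one to three more on top of these; absent ones are None all the time). Origin: centre of its underside.
- nut4: a brown chestnut, 24 mm across and 20 mm high, 14 g, loose, lying in the cup at the start (three on its floor, one to three more on top of these; absent ones are None all the time). Origin: centre of its underside.
- nut5: a brown chestnut, 24 mm across and 20 mm high, 14 g, loose, lying in the cup at the start (three on its floor, one to three more on top of these; absent ones are None all the time). Origin: centre of its underside.
- pan: open black-steel pan that stands fixed on the hob: 200 mm across at the rim, 170 mm at the foot, 55 mm deep, floor 5 mm thick. Origin: centre of its underside, which is 56 mm above the counter; rim at 111 mm. Its black handle points away from the hob's front and is only for show (nothing to hit).
- hob: portable induction hob, a fixed steel slab 360 mm (its x) by 280 mm (its y), top 54 mm above the counter. Origin: centre of its underside; -x is its front, where the dial is. The pan stands towards its far side.
- dial (a joint): angle of the hob's dial (rad), range 0 to 2.6, growing clockwise as seen from above; stays where it is left (about 0.05 N m of friction). At 0 the white pointer line points to the front of the hob (-x of the hob). The index mark is at 1.5. Starts between 0 and 0.4.
- dial_grip (a point): on the dial's axis at the height to grip, 91 mm above the counter. The dial has an upright bar grip, 53 mm long, 14 mm thick and 32 mm high, its top 98 mm above the counter, rising from a round skirt 56 mm across and 8 mm thick. Axes turn with the dial: its x runs along the bar (the pointer line lies at the -x end of the bar), z up.
- mark (a point): the black index mark on the hob's top, a flat bar 14 by 4 mm, 50 mm from the dial's axis; the dial is at the mark when its pointer end (-x of point dial_grip) points to it.
- soap: dark soap pump bottle, 72 mm across, 160 mm tall: leave alone. Origin: centre of its underside.
- mill: wooden pepper mill, 54 mm across, 172 mm tall: leave alone. Origin: centre of its underside.
- ornament: small brass figure, 44 mm across, 58 mm tall: leave alone. Origin: centre of its underside.

How it is judged:
By the outcome, as a careful person would: the job done as asked, in the order asked, and still so for the second after the job is handed in, with the robot touching nothing.
Of jar_tall, jar_mid, jar_short only 2 to 3 are there at a start; the rules pass over those that are not, and their reading is None.
Of nut3, nut4, nut5 only 1 to 3 are there at a start; the rules pass over those that are not, and their reading is None.
At some moment in a run one of jar_mid, jar_short may be knocked a few centimetres aside while the robot is not near it.
It also fails if it takes over 210 s, if anything falls off the work surface, if the arm or the gripper's body presses on something with over 40 N, if the wrist force passes 120 N, or if a joint passes its speed limit or range.

## Working session

There is one attempt and no reset: what is moved stays moved. The work goes in short steps, Python scripts to look and compute and a tool call to move; the robot and the scene stay as the last step left them, time stands still between calls to the robot, and variables do not carry over. Pictures are saved under pics/ and viewed, at most 14 in all, crops included, and the job is handed in when it is done.

Besides the shell and the picture viewer there is one more tool, called as name([rows], argument=value, ...), one row to a line, values as JSON. step_arm: Moves the arm, as the interface text tells. Its arguments: {"type":"object","properties":{"increments":{"type":"array"},"gripper":{"type":"number"}},"required":["increments"]}

```bash
mkdir -p pics; ls; python3 - <<'E'
from cell import status,cams,manip
import cv2,numpy as np
for n in("top","side"):
    r=cams.get_image(n);cv2.imwrite(f"pics/{n}0.png",r["frame"])
    np.set_printoptions(precision=4,suppress=True)
    print(n,r["mtx"].tolist(),r["position"],r["rotation"])
s=status.state();print(s["tool_pos"],s["orientation"],s["width"],s["clock"],manip.grip_point_offset)
E
```

```text
pics
top [[392.9765281451992, 0.0, 256.9739588427833], [0.0, 392.9765281451992, 200.09172708863636], [0.0, 0.0, 1.0]] [ 0.4685 -0.0747  1.2015] [-2.1613  2.1375 -0.1343]
side [[354.0250268947489, 0.0, 257.19505306892944], [0.0, 354.0250268947489, 190.9534009332017], [0.0, 0.0, 1.0]] [0.4959 0.7854 0.7367] [-0.2226  2.7457 -1.3637]
[ 0.1338 -0.533   0.2179] [-3.1163 -0.3849 -0.0002] 0.09289200317074098 0.1 0.0188
```

View pics/top0.png

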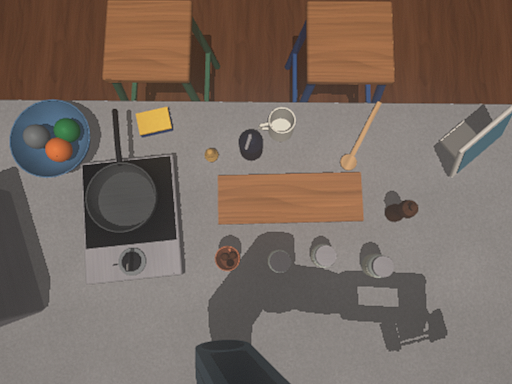

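View pics/side0.png

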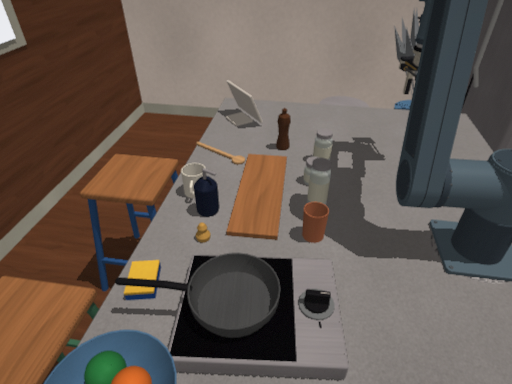

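The top view shows three jars at about (279,261), (324,256) and (379,266), the cup at (228,259), the dial at (131,262), the pan at (121,198), the board centred at (290,198), the soap at (251,145), the mill at (402,210) and the ornament at (211,155). The side view shows the jars in a row behind the cup. Next I'll zoom in on them.

```bash
cat > h.py <<'E'
import numpy as np, cv2
from scipy.spatial.transform import Rotation as R
from cell import status,cams
np.set_printoptions(precision=4,suppress=True)
def cam(n):
    r=cams.get_image(n); M=np.array(r["rotation"],float)
    r["R"]=M if M.shape==(3,3) else R.from_rotvec(M).as_matrix(); r["p"]=np.array(r["position"]); return r
def unproj(r,u,v,z):
    d=r["R"]@np.linalg.solve(r["mtx"],[u,v,1.]); return r["p"]+d*(z-r["p"][2])/d[2]
def proj(r,P):
    q=np.array(r["mtx"])@(r["R"].T@(np.asarray(P)-r["p"])); return q[:2]/q[2]
def crop(r,x0,y0,x1,y1,k,name):
    cv2.imwrite(f"pics/{name}.png",cv2.resize(r["frame"][y0:y1,x0:x1],None,fx=k,fy=k,interpolation=cv2.INTER_CUBIC))
E
python3 - <<'E'
from h import *
t=cam("top");s=cam("side")
a=cv2.resize(t["frame"][220:290,200:400],None,fx=4,fy=4,interpolation=2)
b=cv2.resize(t["frame"][150:290,75:185],None,fx=2.25,fy=2.25,interpolation=2)
c=cv2.resize(s["frame"][120:250,270:350],None,fx=2.4,fy=2.4,interpolation=2)
o=np.zeros((280+316,800,3),np.uint8);o[:280]=a
o[280:280+b.shape[0],:b.shape[1]]=b; o[280:280+c.shape[0],300:300+c.shape[1]]=c
cv2.imwrite("pics/c1.png",o)
for n,u,v,z in(("cup",228,259,.1),("j1",279,261,.165),("j2",324,256,.085),("j3",379,266,.12),("pan",121,198,.111),("dial",131,262,.09),("soap",251,140,.16),("mill",409,208,.17),("orn",211,155,.05)): print(n,unproj(t,u,v,z)[:2])
for u,v in((218,175),(361,172),(363,221),(219,224)): print(unproj(t,u,v,.016)[:2])
E
```

```text
cup [0.4494 0.013 ]
j1 [ 0.4469 -0.1252]
j2 [ 0.4606 -0.2555]
j3 [ 0.4357 -0.3984]
pan [0.6154 0.3164]
dial [0.4377 0.2855]
soap [ 0.7723 -0.0477]
mill [ 0.589  -0.4667]
orn [0.7569 0.0747]
[0.7027 0.0559]
[ 0.7165 -0.3828]
[ 0.566  -0.3853]
[0.5521 0.0492]
```

View pics/c1.png

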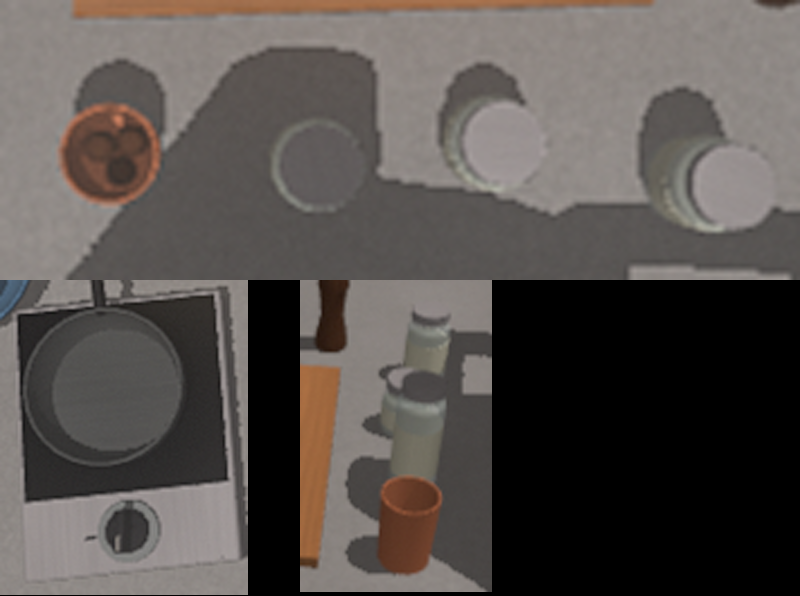

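The top-view lid centres are j1 (280.8,261.3), j2 (326.2,255.8) and j3 (383.5,266.3). In the side view they are about (321.7,164), (311,161) and (325,133). I'll match heights between the two views and make the first move, a tilt, to learn the arm's kinematics.

step_arm([
  [0,0,-2,0,0,0],
  [0,0,-2,-7,0,0],
  [0,0,-2,-7,0,0],
  [0,0,-2,-7,0,0],
  [0,0,-2,-7,0,0],
  [0,0,0,-7,0,0],
])

```text
clock: 0.7
tool_pos: [0.1302, -0.5208, 0.3223]
orientation: [2.5, 0.31, 0.095]
ft_force: [1.1, 0.0, 0.8]
width: 0.0927
finger_force: 0.0
```

```bash
cat > log.py <<'E'
from h import *
import json,os
s=status.state();L=json.load(open("q.json")) if os.path.exists("q.json") else [[[-1.528,.259,1.535,0,1.348,-.203],[.1338,-.533,.2179],[-3.1163,-.3849,-.0002]]]
L.append([list(map(float,s["qpos"])),list(map(float,s["tool_pos"])),list(map(float,s["orientation"]))]);json.dump(L,open("q.json","w"))
print(s["clock"],*L[-1])
E
python3 log.py; python3 - <<'E'
from h import *
t=cam("top");s=cam("side")
for n,tp,sp in(("j1",(280.8,261.3),(321.7,164.2)),("j2",(326.2,255.8),(310.8,161)),("j3",(383.5,266.3),(324.6,133))):
  for h in(.085,.12,.165):
    P=unproj(t,*tp,h);print(n,h,P[:2],proj(s,P)-sp)
E
```

```text
0.7 [-1.6736355903949371, -0.20537018740394458, 1.9305519894596557, 0.267860477304154, 0.8380533988065118, -0.4700348607457509] [0.13020372362647906, -0.5207525968983229, 0.3223110173484118] [2.5004243271628166, 0.3099809591730062, 0.09490841297934517]
j1 0.085 [ 0.4444 -0.1342] [-2.3884 19.0681]
j1 0.12 [ 0.4452 -0.1323] [-1.3997 10.1783]
j1 0.165 [ 0.4462 -0.1299] [-0.0667 -1.8071]
j2 0.085 [ 0.4612 -0.2616] [4.3673 0.2561]
j2 0.12 [ 0.4614 -0.2558] [ 5.3164 -7.6636]
j2 0.165 [ 0.4617 -0.2482] [  6.5988 -18.3649]
j3 0.085 [ 0.434  -0.4214] [-0.8681  6.4418]
j3 0.12 [ 0.435  -0.4105] [-0.0857 -0.5542]
j3 0.165 [ 0.4364 -0.3965] [  0.9738 -10.0285]
```

j1 is the tall jar at (0.446,-0.130), j3 the mid jar at (0.435,-0.411) and j2 the short jar at (0.461,-0.261). I'll take a few more samples for the kinematic fit.

step_arm([
  [0,0,0,0,7,0],
  [0,0,0,0,7,0],
  [0,0,0,0,7,0],
  [0,0,0,0,7,0],
  [0,0,0,0,7,0],
])

```text
clock: 1.22
tool_pos: [0.1284, -0.5197, 0.3169]
orientation: [2.443, 0.537, 0.834]
ft_force: [-0.7, 0.2, 0.2]
width: 0.0927
finger_force: 0.0
```

```bash
python3 log.py
```

```text
1.2167 [-2.1085152558404396, 0.021766079815958204, 1.8577461285773895, 0.823688852934638, 1.4092485522184484, -1.1734500751985042] [0.12840073962203769, -0.5196672517473141, 0.31687834567721573] [2.443346792702968, 0.5365714096358584, 0.8336644789689956]
```

step_arm([
  [0,-3,0,0,0,0],
  [0,-3,0,0,-7,0],
  [0,-3,0,0,-7,7],
  [0,0,0,0,-7,7],
  [0,0,0,0,-7,0],
])

```text
clock: 1.63
tool_pos: [0.1092, -0.4465, 0.2621]
orientation: [2.598, 0.155, 0.364]
ft_force: [1.1, 1.2, -2.3]
width: 0.0929
finger_force: 0.0
```

```bash
python3 log.py
```

```text
1.6333 [-1.9703195768091362, -0.27645833600663383, 2.10656891129264, 0.551709059856485, 1.0165302474832856, -0.7439873875718434] [0.10921334949221366, -0.4465164505734558, 0.2621317766825641] [2.5975528456686328, 0.15469058690113208, 0.3636399818472583]
```

```bash
cat > kin.py <<'E'
import numpy as np, json
from scipy.spatial.transform import Rotation as R
from scipy.optimize import least_squares
def fr(q,s4,s6,c6):
    A=R.from_euler('z',q[0]);B=A*R.from_euler('y',q[1]);C=B*R.from_euler('y',q[2])
    T=C*R.from_euler('z',s4*q[3])*R.from_euler('y',q[4])*R.from_euler('z',s6*q[5]+c6)
    return A,B,C,T
def design(q,s):
    A,B,C,T=fr(q,*s);D=np.zeros((3,8));D[2,0]=1
    D[:,1]=A.as_matrix()[:,0];D[:,2]=A.as_matrix()[:,1];D[:,3]=B.as_matrix()[:,2];D[:,4]=B.as_matrix()[:,0];D[:,5]=C.as_matrix()[:,2];D[:,6]=C.as_matrix()[:,0]; D[:,7]=T.as_matrix()[:,2]
    return D
L=json.load(open("q.json"))
S=min(((s4,s6,c) for s4 in(1,-1) for s6 in(1,-1) for c in np.arange(4)*np.pi/2),key=lambda s:sum((fr(q,*s)[3].inv()*R.from_rotvec(o)).magnitude() for q,p,o in L))
D=np.vstack([design(q,S) for q,_,_ in L]);y=np.hstack([p for _,p,_ in L])
W,res,rk,sv=np.linalg.lstsq(D,y,rcond=1e-4)
lo=np.array([-3.14,-.91,.19,-1.22,.22,-3.12]);hi=np.array([3.14,2.08,2.58,4.36,2.71,3.12])
def fk(q): return design(q,S)@W, fr(q,*S)[3]
def pts(q):
    A,B,C,T=[m.as_matrix() for m in fr(q,*S)];sh=np.array([0,0,W[0]])+W[1]*A[:,0]+W[2]*A[:,1]
    el=sh+W[3]*B[:,2]+W[4]*B[:,0]; return sh,el,el+W[5]*C[:,2]+W[6]*C[:,0]
def ik(p,Rm,q0):
    f=lambda q:np.r_[fk(q)[0]-p,.3*(fk(q)[1].inv()*Rm).as_rotvec()]
    r=least_squares(f,np.clip(q0,lo+1e-3,hi-1e-3),bounds=(lo,hi)); return r.x,np.linalg.norm(r.fun)
E
python3 -c "
from kin import *
np.set_printoptions(precision=4,suppress=True)
print(S,[ (fr(q,*S)[3].inv()*R.from_rotvec(o)).magnitude() for q,p,o in L]);print(W,rk,sv);print((D@W-y).reshape(-1,3))"
```

```text
(1, 1, np.float64(1.5707963267948966)) [0.0012105607208111567, 8.1143718734288e-16, 2.486410087150353e-16, 3.5561408151720723e-16]
[0.2213 0.0002 0.1108 0.5335 0.001  0.4243 0.0595 0.3669] 8 [3.8948 3.4469 2.0883 0.6068 0.3359 0.3104 0.0794 0.0683]
[[-0.0001 -0.0001  0.0001]
 [ 0.      0.0001 -0.0001]
 [ 0.0001  0.0001 -0.0001]
 [-0.     -0.0001  0.0001]]
```

```bash
cat > plan.py <<'E'
from kin import *
np.set_printoptions(precision=3,suppress=True)
def tool(yaw,a,flip=1):   # yaw deg, pitch-down deg; tool y horizontal
    c,s=np.cos(np.radians(yaw)),np.sin(np.radians(yaw));ca,sa=np.cos(np.radians(a)),np.sin(np.radians(a))
    z=np.array([c*ca,s*ca,-sa]);y=flip*np.array([-s,c,0.]);return R.from_matrix(np.c_[np.cross(y,z),y,z])
def sol(g,Rm,seeds):
    best=None;p=np.asarray(g)+Rm.as_matrix()[:,2]*.0188
    for s in seeds:
        q,e=ik(p,Rm,s)
        if e<1e-4:
            m=min((q-lo).min(),(hi-q).min())
            if best is None or m>best[1]: best=(q,m)
    return best
seeds=[[b,s,e,f,w,r] for b in(0,-1.2,1) for s,e in((.2,1.6),) for f in(0,1.5,3.1) for w in(1.3,) for r in(-1.5,1.5)]
E
cat > s1.py <<'E'
from plan import *
from multiprocessing import Pool
def f(t):
    n,g,yaw,a,fl=t;b=sol(g,tool(yaw,a,fl),seeds)
    return None if b is None or b[1]<.03 else (n,yaw,a,fl,b[0],pts(b[0])[2])
J=[("tallpick",(.446,-.13,.07)),("inv",(.5,-.2,.4)),("place",(.62,-.1,.086)),("mid",(.435,-.41,.05)),("short",(.461,-.261,.038))]
T=[(n,g,y,a,fl) for n,g in J for y in(-60,-30,0,30,60) for a in ((15,30,45) if n!="inv" else (-15,-30,-45)) for fl in(1,-1)]
for r in Pool().map(f,T):
    if r: print(*r)
E
time timeout 500 python3 s1.py; nproc
```

```text
tallpick 30 15 1 [-1.428  0.827  2.355  1.2    1.294  1.532] [ 0.155 -0.298  0.16 ]
tallpick 30 15 -1 [-1.428  0.827  2.355  1.2    1.294 -1.61 ] [ 0.155 -0.298  0.16 ]
tallpick 30 30 1 [-1.324  0.565  2.366  1.187  1.116  1.797] [ 0.185 -0.281  0.244]
tallpick 30 30 -1 [-1.324  0.565  2.366  1.187  1.116 -1.345] [ 0.185 -0.281  0.244]
tallpick 30 45 1 [-1.155  0.354  2.317  1.066  0.933  2.166] [ 0.233 -0.253  0.316]
tallpick 30 45 -1 [-1.155  0.354  2.317  1.066  0.933 -0.975] [ 0.233 -0.253  0.316]
tallpick 60 15 1 [-1.209  0.837  1.941  0.845  1.546  1.85 ] [ 0.278 -0.421  0.16 ]
tallpick 60 15 -1 [-1.209  0.837  1.941  0.845  1.546 -1.292] [ 0.278 -0.421  0.16 ]
tallpick 60 30 1 [-1.152  0.653  1.986  0.795  1.377  1.979] [ 0.295 -0.391  0.244]
tallpick 60 30 -1 [-1.152  0.653  1.986  0.795  1.377 -1.162] [ 0.295 -0.391  0.244]
tallpick 60 45 1 [-1.053  0.489  2.011  0.711  1.21   2.155] [ 0.323 -0.343  0.316]
tallpick 60 45 -1 [-1.053  0.489  2.011  0.711  1.21  -0.986] [ 0.323 -0.343  0.316]
inv -60 -15 1 [-0.06   0.372  2.32   4.079  1.573  1.2  ] [0.332 0.091 0.31 ]
inv -60 
[... 7773 characters left out ...]
12]
short 30 45 1 [-1.243  0.54   2.059  0.963  1.006  2.213] [ 0.248 -0.384  0.284]
short 30 45 -1 [-1.243  0.54   2.059  0.963  1.006 -0.929] [ 0.248 -0.384  0.284]
short 60 15 1 [-1.261  0.974  1.612  0.804  1.693  1.974] [ 0.293 -0.552  0.128]
short 60 15 -1 [-1.261  0.974  1.612  0.804  1.693 -1.167] [ 0.293 -0.552  0.128]
short 60 30 1 [-1.218  0.815  1.681  0.73   1.505  2.053] [ 0.31  -0.522  0.212]
short 60 30 -1 [-1.218  0.815  1.681  0.73   1.505 -1.089] [ 0.31  -0.522  0.212]
short 60 45 1 [-1.143  0.669  1.74   0.637  1.317  2.169] [ 0.338 -0.474  0.284]
short 60 45 -1 [-1.143  0.669  1.74   0.637  1.317 -0.973] [ 0.338 -0.474  0.284]
4
real	0m25.440s
user	1m31.698s
sys	0m0.169s
```

```bash
cat > go.py <<'E'
# usage: go.py x y z yaw a flip [back] : legs from the present pose to grasp point (x,y,z)
from plan import *
from cell import status
import sys
v=list(map(float,sys.argv[1:]));g=np.array(v[:3]);Rt=tool(*v[3:6]);back=v[6] if len(v)>6 else 0
s=status.state();p=np.array(s["tool_pos"]);R0=R.from_rotvec(s["orientation"]);q=np.array(s["qpos"])
zt=Rt.as_matrix()[:,2];gt=g+zt*(.0188-back)
rv=(R0.inv()*Rt).as_rotvec(degrees=True);d=Rt.inv().apply(gt-p)*100
print("clock",s["clock"],"rot(deg,tool)",rv.round(2),"norm",np.linalg.norm(rv).round(1),"| then shift cm",d.round(2),"norm",np.linalg.norm(d).round(1))
w=9
for k in range(1,11):
    q,e=ik(p,R0*R.from_rotvec(np.radians(rv)*k/10),q);w=min(w,(q-lo).min(),(hi-q).min())
    if e>1e-3: print("rot ik fail",k,e)
print("after rot q",q,"wrist",pts(q)[2],"margin",round(w,2))
for k in range(1,11):
    q,e=ik(p+(gt-p)*k/10,Rt,q);w=min(w,(q-lo).min(),(hi-q).min())
    if e>1e-3: print("shift ik fail",k,e)
print("end q",q,"wrist",pts(q)[2],"margin",round(w,2))
h=np.array([np.cos(np.radians(v[3])),np.sin(np.radians(v[3])),0]);print("invert axis in tool",Rt.inv().apply(h).round(4))
E
for y in 20 30; do python3 go.py .446 -.13 .088 $y 30 -1 .12;done
```

```text
clock 1.6333 rot(deg,tool) [35.01 47.95  4.99] norm 59.6 | then shift cm [  6.16 -18.22  35.37] norm 40.3
after rot q [-2.09   0.449  1.623  0.637  1.917 -0.924] wrist [-0.189 -0.555  0.446] margin 0.52
end q [-1.746  0.266  2.472  0.9    1.276 -1.208] wrist [ 0.065 -0.269  0.322] margin 0.11
invert axis in tool [0.5   0.    0.866]
clock 1.6333 rot(deg,tool) [40.99 50.09 -3.21] norm 64.8 | then shift cm [  7.42 -10.57  37.55] norm 39.7
after rot q [-2.016  0.513  1.513  0.571  2.005 -0.975] wrist [-0.166 -0.605  0.446] margin 0.53
end q [-1.619  0.34   2.308  0.843  1.351 -1.15 ] wrist [ 0.095 -0.333  0.322] margin 0.27
invert axis in tool [0.5   0.    0.866]
```

step_arm([
  [0,0,0,4.1,5.0,-0.3],
  [0,0,0,4.1,5.0,-0.3],
  [0,0,0,4.1,5.0,-0.3],
  [0,0,0,4.1,5.0,-0.3],
  [0,0,0,4.1,5.0,-0.3],
  [0,0,0,4.1,5.0,-0.3],
  [0,0,0,4.1,5.0,-0.3],
  [0,0,0,4.1,5.0,-0.3],
  [0,0,0,4.1,5.0,-0.3],
  [0,0,0,4.1,5.0,-0.3],
])

```text
clock: 2.47
tool_pos: [0.1098, -0.448, 0.2626]
orientation: [-2.423, -0.663, -1.396]
ft_force: [-0.4, 0.2, -0.3]
width: 0.093
finger_force: 0.0
```

```bash
python3 go.py .446 -.13 .092 30 30 -1 .12
```

```text
clock 2.4667 rot(deg,tool) [-0.69  0.04  0.21] norm 0.7 | then shift cm [  7.73 -10.72  37.4 ] norm 39.7
after rot q [-2.014  0.515  1.509  0.573  2.007 -0.972] wrist [-0.165 -0.607  0.446] margin 0.7
end q [-1.619  0.329  2.305  0.84   1.36  -1.14 ] wrist [ 0.095 -0.333  0.326] margin 0.27
invert axis in tool [0.5   0.    0.866]
```

step_arm([
  [0.64,-0.89,3.1,0,0,0],
  [0.64,-0.89,3.1,0,0,0],
  [0.64,-0.89,3.1,0,0,0],
  [0.64,-0.89,3.1,0,0,0],
  [0.64,-0.89,3.1,0,0,0],
  [0.64,-0.89,3.1,0,0,0],
  [0.64,-0.89,3.1,0,0,0],
  [0.64,-0.89,3.1,0,0,0],
  [0.64,-0.89,3.1,0,0,0],
  [0.64,-0.89,3.1,0,0,0],
  [0.64,-0.89,3.1,0,0,0],
  [0.64,-0.89,3.1,0,0,0],
])

```text
clock: 3.47
tool_pos: [0.3688, -0.173, 0.1413]
orientation: [-2.428, -0.664, -1.396]
ft_force: [0.5, -0.6, 1.0]
width: 0.0929
finger_force: 0.0
```

step_arm([
  [0,0,0,-0.6,0,0.2],
  [0,0,0,0,0,0],
  [0,0,0,0,0,0],
])

```text
clock: 3.72
tool_pos: [0.3681, -0.1738, 0.1417]
orientation: [-2.437, -0.655, -1.403]
ft_force: [-0.4, 0.1, -0.3]
width: 0.0931
finger_force: 0.0
```

```bash
python3 go.py .446 -.13 .092 30 30 -1; python3 - <<'E'
from h import *
w=cam("wrist");s=cam("side");t=cam("top")
o=np.zeros((384,768,3),np.uint8);o[:,:512]=w["frame"];o[:200,512:]=t["frame"][180:380,200:456];o[200:384,512:]=s["frame"][100:284,230:486]
cv2.imwrite("pics/w1.png",o)
for h in(.092,.165): print(proj(w,[.446,-.13,h]))
E
```

```text
clock 3.7167 rot(deg,tool) [0.19 0.23 0.19] norm 0.4 | then shift cm [ 0.17  0.1  12.1 ] norm 12.1
after rot q [-1.625  0.331  2.307  0.836  1.359 -1.145] wrist [ 0.093 -0.333  0.325] margin 0.27
end q [-1.324  0.496  2.36   1.155  1.145 -1.269] wrist [ 0.185 -0.281  0.266] margin 0.22
invert axis in tool [0.5   0.    0.866]
[252.6517 186.0605]
[252.975  121.0097]
```

View pics/w1.png

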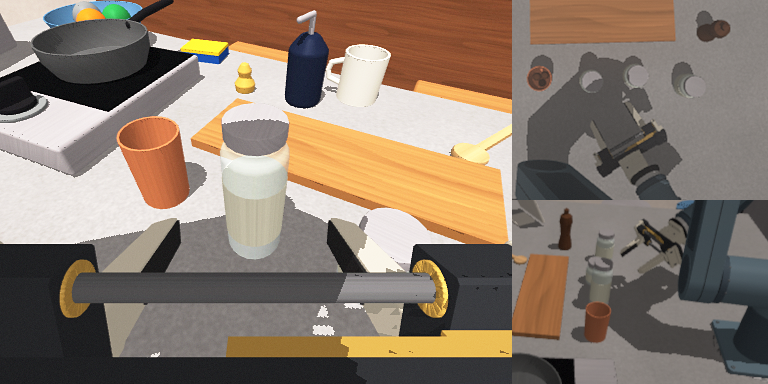

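The wrist view is as predicted: the tall jar's lid centre is at (255,114), the short jar's lid sits beside the right finger at (395,230), and the cup is at (155,160). Now I'll advance and grip.

step_arm([
  [0.1,0.05,2,0,0,0],
  [0.05,0.05,2,0,0,0],
  [0,0,2,0,0,0],
  [0,0,2,0,0,0],
  [0,0,2,0,0,0],
  [0,0,1.2,0,0,0],
  [0,0,1,0,0,0],
  [0,0,0,0,0,0],
])

```text
clock: 4.53
tool_pos: [0.4616, -0.1205, 0.0812]
orientation: [-2.438, -0.653, -1.403]
ft_force: [-0.9, 0.3, 0.1]
width: 0.0933
finger_force: 0.0
```

step_arm([
  [0,0,0,0,0,0],
  [0,0,0,0,0,0],
  [0,0,0,0,0,0],
  [0,0,0,0,0,0],
  [0,0,0,0,0,0],
  [0,0,0,0,0,0],
  [0,0,0,0,0,0],
  [0,0,0,0,0,0],
], gripper=-1)

```text
clock: 5.2
tool_pos: [0.4613, -0.121, 0.0818]
orientation: [-2.44, -0.652, -1.405]
ft_force: [-0.0, -2.6, 2.9]
width: 0.0615
finger_force: 30.0
```

```bash
python3 go.py .5 -.2 .38 30 30 -1;python3 go.py .5 -.2 .38 30 -30 1|tail -2
```

```text
clock 5.2 rot(deg,tool) [0.37 0.22 0.16] norm 0.5 | then shift cm [ 25.52   8.77 -13.55] norm 30.2
after rot q [-1.32   0.499  2.361  1.16   1.143 -1.271] wrist [ 0.186 -0.28   0.265] margin 0.21
end q [-1.237  0.055  1.862  1.017  1.555 -0.393] wrist [ 0.239 -0.351  0.554] margin 0.21
invert axis in tool [0.5   0.    0.866]
end q [-2.531 -0.91   2.58   1.623  2.55  -2.988] wrist [ 0.067 -0.088  0.448] margin 0.0
invert axis in tool [ 0.5   -0.     0.866]
```

step_arm([
  [0.87,0,-0.5,0,0,0],
  [1.7,0,-1,0,0,0],
  [2.1,0.5,-1.2,0,0,0],
  [2.6,1.1,-1.4,0,0,0],
  [2.6,1.1,-1.4,0,0,0],
  [2.6,1.1,-1.4,0,0,0],
  [2.6,1.1,-1.4,0,0,0],
  [2.6,1.1,-1.4,0,0,0],
  [2.6,1.1,-1.4,0,0,0],
  [2.6,1.1,-1.4,0,0,0],
  [2.6,0.5,-1.2,0,0,0],
  [0.8,0,-0.2,0,0,0],
])

```text
clock: 6.2
tool_pos: [0.5149, -0.1896, 0.3818]
orientation: [-2.442, -0.657, -1.406]
ft_force: [1.0, -0.5, -4.3]
width: 0.0616
finger_force: 30.0
```

```bash
cat > inv.py <<'E'
from plan import *
from cell import status
import sys
s=status.state();p=np.array(s["tool_pos"]);R0=R.from_rotvec(s["orientation"]);q0=np.array(s["qpos"])
z=R0.as_matrix()[:,2];h=z*[1,1,0];h/=np.linalg.norm(h);ax=R0.inv().apply(h);print("p",p,"width",s["width"],"axis",ax)
for sg in(1,-1):
    q=q0;w=9;vm=0
    for k in range(1,27):
        qn,e=ik(p,R0*R.from_rotvec(sg*ax*np.pi*k/26),q);vm=max(vm,abs(qn-q).max()*12);q=qn;w=min(w,(q-lo).min(),(hi-q).min())
        if e>1e-3: print("fail",k,e);break
    print(sg,"end",q,"margin",w,"vmax",vm,"wrist",pts(q)[2])
E
python3 inv.py
```

```text
p [ 0.515 -0.19   0.382] width 0.061619275932954465 axis [0.504 0.006 0.863]
1 end [-1.232  0.719  2.159  1.553  2.125  1.865] margin 0.4205723098289824 vmax 1.3079620693413172 wrist [ 0.239 -0.346  0.197]
fail 16 0.0022590605262913866
-1 end [-1.366  0.249  2.542  1.808  1.67  -3.12 ] margin 2.11454054266369e-09 vmax 2.579323507786972 wrist [ 0.154 -0.196  0.319]
```

step_arm([
  [0,0,0,3.49,0.04,5.97],
  [0,0,0,3.49,0.04,5.97],
  [0,0,0,3.49,0.04,5.97],
  [0,0,0,3.49,0.04,5.97],
  [0,0,0,3.49,0.04,5.97],
  [0,0,0,3.49,0.04,5.97],
  [0,0,0,3.49,0.04,5.97],
  [0,0,0,3.49,0.04,5.97],
  [0,0,0,3.49,0.04,5.97],
  [0,0,0,3.49,0.04,5.97],
  [0,0,0,3.49,0.04,5.97],
  [0,0,0,3.49,0.04,5.97],
])

```text
clock: 7.2
tool_pos: [0.5143, -0.1883, 0.3769]
orientation: [-1.611, 0.347, -0.487]
ft_force: [-0.2, 0.4, -4.5]
width: 0.0613
finger_force: 30.0
```

step_arm([
  [0,0,0,3.49,0.04,5.97],
  [0,0,0,3.49,0.04,5.97],
  [0,0,0,3.49,0.04,5.97],
  [0,0,0,3.49,0.04,5.97],
  [0,0,0,3.49,0.04,5.97],
  [0,0,0,3.49,0.04,5.97],
  [0,0,0,3.49,0.04,5.97],
  [0,0,0,3.49,0.04,5.97],
  [0,0,0,3.49,0.04,5.97],
  [0,0,0,3.49,0.04,5.97],
  [0,0,0,3.49,0.04,5.97],
  [0,0,0,3.49,0.04,5.97],
])

```text
clock: 8.2
tool_pos: [0.5148, -0.1881, 0.3772]
orientation: [-0.474, 0.952, 0.335]
ft_force: [-0.4, 0.1, -5.6]
width: 0.0616
finger_force: 30.0
```

step_arm([
  [0,0,0,3.49,0.04,5.97],
  [0,0,0,3.49,0.04,5.97],
  [0,0,0,0,0,0],
  [0,0,0,0,0,0],
  [0,0,0,0,0,0],
  [0,0,0,0,0,0],
  [0,0,0,0,0,0],
  [0,0,0,0,0,0],
])

```text
clock: 8.87
tool_pos: [0.5144, -0.1887, 0.3789]
orientation: [-0.274, 1.015, 0.456]
ft_force: [-0.0, -0.5, -5.3]
width: 0.0615
finger_force: 30.0
```

```bash
python3 - <<'E'
from h import *
s=status.state();print(s["tool_pos"],s["width"],s["clock"]);M=R.from_rotvec(s["orientation"]).as_matrix();print(M)
u=np.array([.866,0,-.5]);print("jar axis now",M@u)
a=cam("side");t=cam("top");o=np.zeros((300,750,3),np.uint8);o[:,:400]=a["frame"][0:300,112:512];o[:,400:]=t["frame"][84:384,150:500];cv2.imwrite("pics/inv1.png",o)
E
```

```text
[ 0.5144 -0.1887  0.3789] 0.0614563875340705 8.8667
[[ 0.4458 -0.4871  0.751 ]
 [ 0.2384  0.8733  0.4249]
 [-0.8628 -0.0104  0.5055]]
jar axis now [ 0.0106 -0.006  -0.9999]
```

View pics/inv1.png

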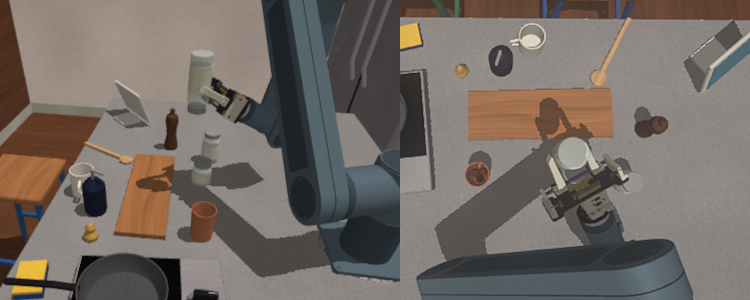

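The picture shows the tall jar inverted in the gripper, with its base up at (573,152) in the top view. I'll hold a little longer, then turn it back.

step_arm([
  [0,0,0,0,0,0],
  [0,0,0,0,0,0],
  [0,0,0,0,0,0],
  [0,0,0,0,0,0],
  [0,0,0,0,0,0],
  [0,0,0,0,0,0],
  [0,0,0,0,0,0],
  [0,0,0,0,0,0],
  [0,0,0,-3.49,-0.04,-5.97],
  [0,0,0,-3.49,-0.04,-5.97],
])

```text
clock: 9.8
tool_pos: [0.514, -0.1882, 0.3788]
orientation: [-0.483, 0.946, 0.329]
ft_force: [0.9, -0.3, -5.6]
width: 0.0616
finger_force: 30.0
```

step_arm([
  [0,0,0,-3.49,-0.04,-5.97],
  [0,0,0,-3.49,-0.04,-5.97],
  [0,0,0,-3.49,-0.04,-5.97],
  [0,0,0,-3.49,-0.04,-5.97],
  [0,0,0,-3.49,-0.04,-5.97],
  [0,0,0,-3.49,-0.04,-5.97],
  [0,0,0,-3.49,-0.04,-5.97],
  [0,0,0,-3.49,-0.04,-5.97],
  [0,0,0,-3.49,-0.04,-5.97],
  [0,0,0,-3.49,-0.04,-5.97],
  [0,0,0,-3.49,-0.04,-5.97],
  [0,0,0,-3.49,-0.04,-5.97],
])

```text
clock: 10.8
tool_pos: [0.5139, -0.1885, 0.3785]
orientation: [-1.62, 0.338, -0.495]
ft_force: [1.0, 0.5, -5.0]
width: 0.0617
finger_force: 30.0
```

step_arm([
  [0,0,0,-3.49,-0.04,-5.97],
  [0,0,0,-3.49,-0.04,-5.97],
  [0,0,0,-3.49,-0.04,-5.97],
  [0,0,0,-3.49,-0.04,-5.97],
  [0,0,0,-3.49,-0.04,-5.97],
  [0,0,0,-3.49,-0.04,-5.97],
  [0,0,0,-3.49,-0.04,-5.97],
  [0,0,0,-3.49,-0.04,-5.97],
  [0,0,0,-3.49,-0.04,-5.97],
  [0,0,0,-3.49,-0.04,-5.97],
  [0,0,0,-3.49,-0.04,-5.97],
  [0,0,0,-3.49,-0.04,-5.97],
])

```text
clock: 11.8
tool_pos: [0.5135, -0.1875, 0.3784]
orientation: [-2.44, -0.659, -1.404]
ft_force: [0.2, 0.1, -3.9]
width: 0.0614
finger_force: 30.0
```

```bash
python3 go.py .645 -.01 .14 30 30 -1; python3 - <<'E'
from h import *
t=cam("top");s=cam("side")
o=np.zeros((384,812,3),np.uint8);o[:,:512]=s["frame"];o[:150,512:]=t["frame"][150:300,200:500];cv2.imwrite("pics/up1.png",o[:,:800])
E
```

```text
clock 11.8 rot(deg,tool) [0.32 0.32 0.41] norm 0.6 | then shift cm [-10.51  -8.79  31.35] norm 34.2
after rot q [-1.235  0.04   1.857  1.018  1.563 -0.375] wrist [ 0.238 -0.346  0.562] margin 0.72
end q [-0.666  0.434  2.146  1.579  0.934 -0.909] wrist [ 0.384 -0.161  0.314] margin 0.43
invert axis in tool [0.5   0.    0.866]
```

View pics/up1.png

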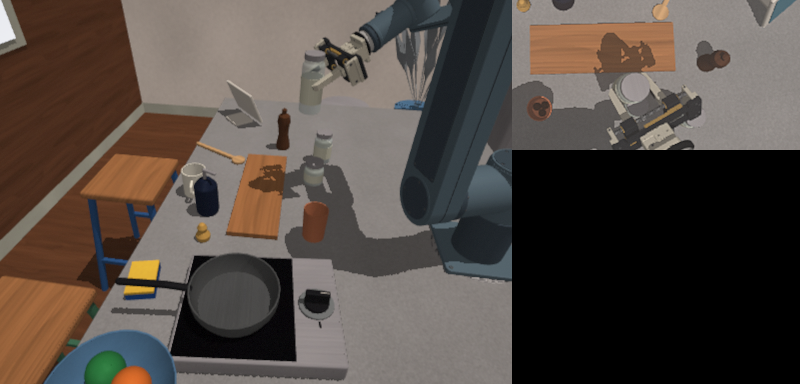

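The jar is upright again at (312,80) in the side view. Moving it over the board's left part.

step_arm([
  [-0.44,-0.37,1.3,0,0,0],
  [-0.88,-0.73,2.61,0,0,0],
  [-0.88,-0.73,2.61,0,0,0],
  [-0.88,-0.73,2.61,0,0,0],
  [-0.88,-0.73,2.61,0,0,0],
  [-0.88,-0.73,2.61,0,0,0],
  [-0.88,-0.73,2.61,0,0,0],
  [-0.88,-0.73,2.61,0,0,0],
  [-0.88,-0.73,2.61,0,0,0],
  [-0.88,-0.73,2.61,0,0,0],
  [-0.88,-0.73,2.61,0,0,0],
  [-0.88,-0.73,2.61,0,0,0],
])

```text
clock: 12.9
tool_pos: [0.6545, -0.0121, 0.1382]
orientation: [-2.438, -0.647, -1.4]
ft_force: [0.8, 0.2, -4.0]
width: 0.0615
finger_force: 30.0
```

step_arm([
  [-0.44,-0.37,1.3,0.3,0.3,0.4],
  [0,0,0,0,0,0],
  [0,0,0,0,0,0],
  [0,0,0,0,0,0],
])

```text
clock: 13.23
tool_pos: [0.6602, -0.0059, 0.1298]
orientation: [-2.43, -0.643, -1.403]
ft_force: [0.2, -0.4, -4.7]
width: 0.0615
finger_force: 30.0
```

```bash
python3 go.py .645 -.01 .108 30 30 -1|head -1; python3 -c "
from h import *
s=status.state();M=R.from_rotvec(s['orientation']).as_matrix();print(s['tool_pos'],M@[.866,0,-.5])"
```

```text
clock 13.2333 rot(deg,tool) [-0.02 -0.09 -0.36] norm 0.4 | then shift cm [-2.64 -0.4   1.65] norm 3.1
[ 0.6602 -0.0059  0.1298] [ 0.0014 -0.0056  1.    ]
```

step_arm([
  [-0.87,0,0.5,0,0,0],
  [-0.87,0,0.5,0,0,0],
  [-0.43,0,0.25,0,0,0],
  [-0.17,0,0.1,0,0,0],
  [0,0,0,0,0,0],
])

```text
clock: 13.65
tool_pos: [0.6599, -0.0062, 0.103]
orientation: [-2.431, -0.644, -1.404]
ft_force: [-0.4, -0.4, -4.3]
width: 0.0617
finger_force: 30.0
```

step_arm([
  [-0.09,0,0.05,0,0,0],
  [-0.09,0,0.05,0,0,0],
  [-0.09,0,0.05,0,0,0],
  [0,0,0,0,0,0],
  [0,0,0,0,0,0],
])

```text
clock: 14.07
tool_pos: [0.6598, -0.0053, 0.0997]
orientation: [-2.43, -0.646, -1.404]
ft_force: [0.3, 0.2, -4.9]
width: 0.0613
finger_force: 30.0
```

step_arm([
  [-0.09,0,0.05,0,0,0],
  [-0.09,0,0.05,0,0,0],
  [0,0,0,0,0,0],
  [0,0,0,0,0,0],
])

```text
clock: 14.4
tool_pos: [0.66, -0.0053, 0.098]
orientation: [-2.429, -0.646, -1.405]
ft_force: [-0.6, 1.1, -0.9]
width: 0.0616
finger_force: 30.0
```

step_arm([
  [-0.09,0,0.05,0,0,0],
  [0,0,0,0,0,0],
  [0,0,0,0,0,0],
])

```text
clock: 14.65
tool_pos: [0.6603, -0.0051, 0.098]
orientation: [-2.427, -0.646, -1.407]
ft_force: [-2.4, 1.0, 5.4]
width: 0.0615
finger_force: 30.0
```

step_arm([
  [0,0,0,0,0,0],
  [0,0,0,0,0,0],
  [0,0,0,0,0,0],
  [0,0,0,0,0,0],
  [0,0,-1,0,0,0],
  [0,0,-2,0,0,0],
  [0,0,-3,0,0,0],
  [0,0,-3,0,0,0],
  [0,0,-3,0,0,0],
], gripper=1)

```text
clock: 15.4
tool_pos: [0.5681, -0.0574, 0.1567]
orientation: [-2.43, -0.645, -1.402]
ft_force: [-0.2, -0.5, 0.6]
width: 0.093
finger_force: 0.0
```

step_arm([
  [0,0,-3,0,0,0],
  [1.5,0,-3,0,0,0],
  [2,0,-3,0,0,0],
  [2,0,-3,0,0,0],
  [2,0,-3,0,0,0],
  [0,0,0,0,0,0],
])

```text
clock: 15.9
tool_pos: [0.489, -0.1069, 0.301]
orientation: [-2.436, -0.651, -1.409]
ft_force: [0.0, -0.9, 1.5]
width: 0.093
finger_force: 0.0
```

```bash
python3 - <<'E'
from h import *
t=cam("top");s=cam("side")
a=cv2.resize(t["frame"][160:290,190:430],None,fx=3.3,fy=3.3,interpolation=2)[:,:792]
c=s["frame"][100:260,200:456]
o=np.zeros((600,792,3),np.uint8);o[:a.shape[0],:]=a;o[435:595,:256]=c
cv2.imwrite("pics/b1.png",o)
E
python3 go.py .4355 -.4105 .06 30 30 -1 .12
```

```text
clock 16.0 rot(deg,tool) [ 0.2   0.02 -0.13] norm 0.2 | then shift cm [-30.47  23.77 -15.53] norm 41.7
after rot q [-1.222 -0.017  2.144  1.037  1.434 -0.565] wrist [ 0.214 -0.264  0.48 ] margin 0.43
end q [-1.614  0.696  1.637  0.819  1.562 -0.914] wrist [ 0.084 -0.613  0.294] margin 0.43
invert axis in tool [0.5   0.    0.866]
```

View pics/b1.png

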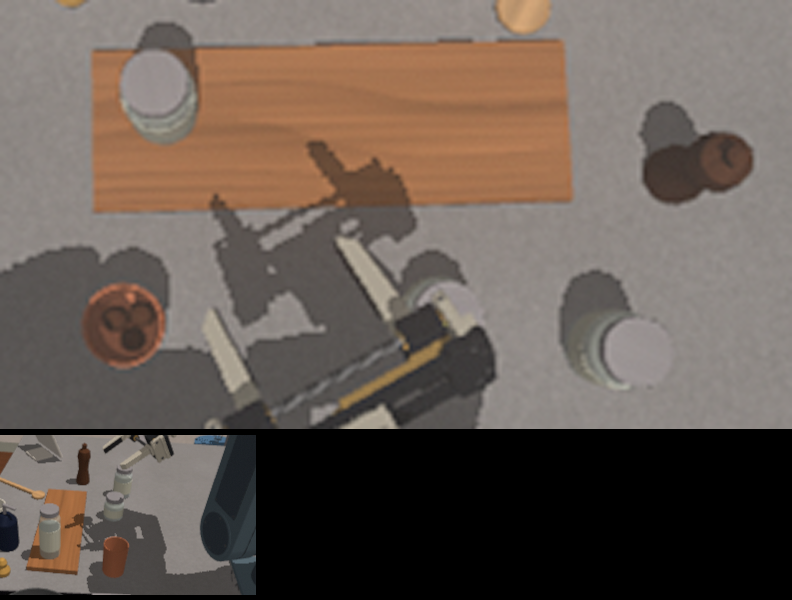

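The tall jar now stands on the board, lid at (155,83) in the crop. The mid jar's lid at (638,352) hasn't moved. Next, the mid jar.

step_arm([
  [-1.165,1.98,-2.08,0,0,0],
  [-1.165,1.98,-2.08,0,0,0],
  [-1.165,1.98,-2.08,0,0,0],
  [-1.165,1.98,-2.08,0,0,0],
  [-1.165,1.98,-2.08,0,0,0],
  [-1.165,1.98,-2.08,0,0,0],
  [-1.165,1.98,-2.08,0,0,0],
  [-1.165,1.98,-2.08,0,0,0],
  [-1.165,1.98,-2.08,0,0,0],
  [-1.165,1.98,-2.08,0,0,0],
  [-1.165,1.98,-2.08,0,0,0],
  [-1.165,1.98,-2.08,0,0,0],
])

```text
clock: 17.0
tool_pos: [0.3597, -0.4529, 0.2966]
orientation: [-2.427, -0.642, -1.403]
ft_force: [0.5, -0.2, -0.0]
width: 0.0933
finger_force: 0.0
```

step_arm([
  [-2.75,0,1.58,0,0,0],
  [-2.75,0,1.58,0,0,0],
  [-2.75,0,1.58,0,0,0],
  [-2.75,0,1.58,0,0,0],
  [-2.75,0,1.58,0,0,0],
  [-2.75,0,1.58,0,0,0],
  [0,0,0,0,0,0],
  [0,0,0,0,0,0],
])

```text
clock: 17.67
tool_pos: [0.3598, -0.4499, 0.1067]
orientation: [-2.424, -0.64, -1.404]
ft_force: [0.5, 0.1, 0.1]
width: 0.093
finger_force: 0.0
```

```bash
python3 go.py .4355 -.4105 .06 30 30 -1; python3 - <<'E'
from h import *
w=cam("wrist");cv2.imwrite("pics/w2.png",w["frame"]);print(proj(w,[.4355,-.4105,.12]))
g=cv2.cvtColor(w["frame"],cv2.COLOR_BGR2HSV);m=((g[...,1]<30)&(g[...,2]>60)).astype(np.uint8)
c=w["frame"];print([int(x) for x in c[120,150:360:10].mean(1)])
E
```

```text
clock 17.6667 rot(deg,tool) [-0.21 -0.3  -0.55] norm 0.7 | then shift cm [ 0.21  0.37 11.6 ] norm 11.6
after rot q [-1.614  0.697  1.65   0.819  1.552 -0.924] wrist [ 0.085 -0.609  0.29 ] margin 0.93
end q [-1.459  0.758  1.734  0.941  1.381 -0.971] wrist [ 0.174 -0.561  0.234] margin 0.85
invert axis in tool [0.5   0.    0.866]
[256.0461 135.3715]
[217, 213, 218, 103, 108, 106, 160, 157, 165, 215, 218, 219, 218, 202, 168, 171, 71, 201, 204, 209, 210]
```

View pics/w2.png

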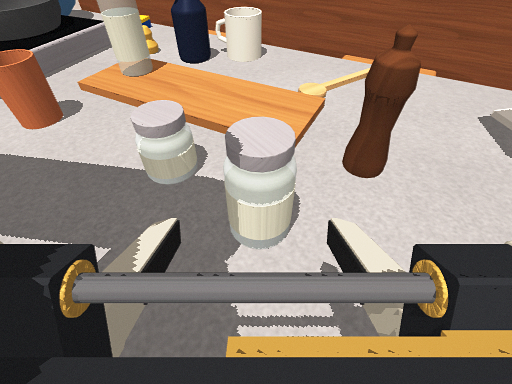

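The mid jar's lid centre is at (260,135), about 4 px right of the prediction. The short jar at (165,140) is clear on the left.

step_arm([
  [0.1,0.25,2,0,-0.3,-0.5],
  [0.1,0.25,2,0,0,0],
  [0,0,2,0,0,0],
  [0,0,2,0,0,0],
  [0,0,2,0,0,0],
  [0,0,1.2,0,0,0],
  [0,0,0.5,0,0,0],
  [0,0,0,0,0,0],
])

```text
clock: 18.38
tool_pos: [0.4511, -0.4047, 0.0521]
orientation: [-2.434, -0.66, -1.401]
ft_force: [0.3, 0.2, -0.6]
width: 0.0933
finger_force: 0.0
```

step_arm([
  [0,0,0,0,0,0],
  [0,0,0,0,0,0],
  [0,0,0,0,0,0],
  [0,0,0,0,0,0],
  [0,0,0,0,0,0],
  [0,0,0,0,0,0],
  [0,0,0,0,0,0],
  [0,0,0,0,0,0],
], gripper=-1)

```text
clock: 19.05
tool_pos: [0.4501, -0.4054, 0.0516]
orientation: [-2.435, -0.658, -1.401]
ft_force: [-5.8, 0.1, 3.7]
width: 0.0653
finger_force: 30.0
```

```bash
python3 go.py .5 -.25 .37 30 30 -1
```

```text
clock 19.05 rot(deg,tool) [0.   0.21 0.25] norm 0.3 | then shift cm [ 33.62 -10.96  -3.57] norm 35.5
after rot q [-1.459  0.76   1.725  0.94   1.385 -0.965] wrist [ 0.175 -0.564  0.235] margin 0.85
end q [-1.273  0.143  1.788  1.005  1.576 -0.422] wrist [ 0.239 -0.401  0.544] margin 0.75
invert axis in tool [0.5   0.    0.866]
```

step_arm([
  [0.87,0,-0.5,0,0,0],
  [1.7,0,-1,0,0,0],
  [2.6,0,-1.5,0,0,0],
  [2.6,0,-1.5,0,0,0],
  [2.87,-1.2,0.1,0,0,0],
  [2.87,-1.2,0.1,0,0,0],
  [2.87,-1.2,0.1,0,0,0],
  [2.87,-1.2,0.1,0,0,0],
  [2.87,-1.2,0.1,0,0,0],
  [2.87,-1.2,0.1,0,0,0],
  [2.87,-1.2,0.1,0,0,0],
  [2.87,-1.2,0.1,0,0,0],
])

```text
clock: 20.05
tool_pos: [0.5079, -0.2581, 0.3357]
orientation: [-2.436, -0.657, -1.399]
ft_force: [-0.7, 0.0, -3.6]
width: 0.0654
finger_force: 30.0
```

step_arm([
  [2.0,-0.8,0.1,0,0.2,0.25],
  [0.9,-0.4,0,0,0,0],
  [0,0,0,0,0,0],
])

```text
clock: 20.3
tool_pos: [0.5154, -0.24, 0.3609]
orientation: [-2.433, -0.657, -1.403]
ft_force: [0.2, 1.2, -4.5]
width: 0.0655
finger_force: 30.0
```

```bash
python3 inv.py
```

```text
p [ 0.515 -0.24   0.361] width 0.06552623832568225 axis [0.502 0.002 0.865]
1 end [-1.268  0.783  2.043  1.541  2.136  1.934] margin 0.5144334133085158 vmax 1.3736599586908842 wrist [ 0.241 -0.399  0.177]
fail 16 0.0035777729136520285
-1 end [-1.405  0.359  2.444  1.756  1.687 -3.12 ] margin 1.3589129821411916e-13 vmax 2.4119780030968645 wrist [ 0.154 -0.251  0.3  ]
```

step_arm([
  [0,0,0,3.48,0.02,5.99],
  [0,0,0,3.48,0.02,5.99],
  [0,0,0,3.48,0.02,5.99],
  [0,0,0,3.48,0.02,5.99],
  [0,0,0,3.48,0.02,5.99],
  [0,0,0,3.48,0.02,5.99],
  [0,0,0,3.48,0.02,5.99],
  [0,0,0,3.48,0.02,5.99],
  [0,0,0,3.48,0.02,5.99],
  [0,0,0,3.48,0.02,5.99],
  [0,0,0,3.48,0.02,5.99],
  [0,0,0,3.48,0.02,5.99],
])

```text
clock: 21.3
tool_pos: [0.5154, -0.243, 0.3574]
orientation: [-1.608, 0.35, -0.482]
ft_force: [0.3, 0.4, -4.2]
width: 0.065
finger_force: 30.0
```

step_arm([
  [0,0,0,3.48,0.02,5.99],
  [0,0,0,3.48,0.02,5.99],
  [0,0,0,3.48,0.02,5.99],
  [0,0,0,3.48,0.02,5.99],
  [0,0,0,3.48,0.02,5.99],
  [0,0,0,3.48,0.02,5.99],
  [0,0,0,3.48,0.02,5.99],
  [0,0,0,3.48,0.02,5.99],
  [0,0,0,3.48,0.02,5.99],
  [0,0,0,3.48,0.02,5.99],
  [0,0,0,3.48,0.02,5.99],
  [0,0,0,3.48,0.02,5.99],
])

```text
clock: 22.3
tool_pos: [0.5156, -0.2428, 0.3572]
orientation: [-0.47, 0.955, 0.346]
ft_force: [0.4, 0.0, -3.4]
width: 0.0654
finger_force: 30.0
```

step_arm([
  [0,0,0,3.48,0.02,5.99],
  [0,0,0,3.48,0.02,5.99],
  [0,0,0,0,0,0],
  [0,0,0,0,0,0],
  [0,0,0,0,0,0],
  [0,0,0,0,0,0],
  [0,0,0,0,0,0],
  [0,0,0,0,0,0],
  [0,0,0,0,0,0],
  [0,0,0,0,0,0],
  [0,0,0,0,0,0],
  [0,0,0,0,0,0],
])

```text
clock: 23.3
tool_pos: [0.5152, -0.2414, 0.3596]
orientation: [-0.268, 1.019, 0.471]
ft_force: [0.3, 0.5, -4.7]
width: 0.0653
finger_force: 30.0
```

```bash
python3 -c "
from h import *
s=status.state();M=R.from_rotvec(s['orientation']).as_matrix();print(s['tool_pos'],s['width'],M@[.866,0,-.5])
cv2.imwrite('pics/s_inv2.png',cam('side')['frame'])"
```

```text
[ 0.5152 -0.2414  0.3596] 0.0653449086713909 [ 0.0032  0.004  -1.    ]
```

step_arm([
  [0,0,0,0,0,0],
  [0,0,0,0,0,0],
  [0,0,0,0,0,0],
  [0,0,0,0,0,0],
  [0,0,0,-3.48,-0.02,-5.99],
  [0,0,0,-3.48,-0.02,-5.99],
])

```text
clock: 23.85
tool_pos: [0.5149, -0.2411, 0.3594]
orientation: [-0.48, 0.949, 0.341]
ft_force: [0.3, 0.3, -4.2]
width: 0.0652
finger_force: 30.0
```

step_arm([
  [0,0,0,-3.48,-0.02,-5.99],
  [0,0,0,-3.48,-0.02,-5.99],
  [0,0,0,-3.48,-0.02,-5.99],
  [0,0,0,-3.48,-0.02,-5.99],
  [0,0,0,-3.48,-0.02,-5.99],
  [0,0,0,-3.48,-0.02,-5.99],
  [0,0,0,-3.48,-0.02,-5.99],
  [0,0,0,-3.48,-0.02,-5.99],
  [0,0,0,-3.48,-0.02,-5.99],
  [0,0,0,-3.48,-0.02,-5.99],
  [0,0,0,-3.48,-0.02,-5.99],
  [0,0,0,-3.48,-0.02,-5.99],
])

```text
clock: 24.85
tool_pos: [0.5149, -0.2414, 0.3591]
orientation: [-1.616, 0.341, -0.487]
ft_force: [0.6, -0.1, -3.8]
width: 0.0656
finger_force: 30.0
```

step_arm([
  [0,0,0,-3.48,-0.02,-5.99],
  [0,0,0,-3.48,-0.02,-5.99],
  [0,0,0,-3.48,-0.02,-5.99],
  [0,0,0,-3.48,-0.02,-5.99],
  [0,0,0,-3.48,-0.02,-5.99],
  [0,0,0,-3.48,-0.02,-5.99],
  [0,0,0,-3.48,-0.02,-5.99],
  [0,0,0,-3.48,-0.02,-5.99],
  [0,0,0,-3.48,-0.02,-5.99],
  [0,0,0,-3.48,-0.02,-5.99],
  [0,0,0,-3.48,-0.02,-5.99],
  [0,0,0,-3.48,-0.02,-5.99],
])

```text
clock: 25.85
tool_pos: [0.5145, -0.2405, 0.3593]
orientation: [-2.434, -0.658, -1.404]
ft_force: [0.3, -0.0, -3.9]
width: 0.0652
finger_force: 30.0
```

```bash
python3 go.py .645 -.15 .11 30 30 -1
```

```text
clock 25.85 rot(deg,tool) [0.06 0.11 0.28] norm 0.3 | then shift cm [-13.68  -1.32  28.05] norm 31.2
after rot q [-1.271  0.142  1.792  1.005  1.573 -0.425] wrist [ 0.239 -0.399  0.543] margin 0.79
end q [-0.894  0.57   1.983  1.378  1.059 -0.89 ] wrist [ 0.384 -0.301  0.284] margin 0.59
invert axis in tool [0.5   0.    0.866]
```

step_arm([
  [-0.62,-0.06,1.27,0,0.1,0.3],
  [-1.24,-0.12,2.55,0,0,0],
  [-1.24,-0.12,2.55,0,0,0],
  [-1.24,-0.12,2.55,0,0,0],
  [-1.24,-0.12,2.55,0,0,0],
  [-1.24,-0.12,2.55,0,0,0],
  [-1.24,-0.12,2.55,0,0,0],
  [-1.24,-0.12,2.55,0,0,0],
  [-1.24,-0.12,2.55,0,0,0],
  [-1.24,-0.12,2.55,0,0,0],
  [-1.24,-0.12,2.55,0,0,0],
  [-0.62,-0.06,1.27,0,0,0],
])

```text
clock: 26.85
tool_pos: [0.6592, -0.1393, 0.0982]
orientation: [-2.429, -0.643, -1.397]
ft_force: [-1.6, 0.8, -3.8]
width: 0.0658
finger_force: 30.0
```

step_arm([
  [0,0,0,0,0,0],
  [0,0,0,0,0,0],
  [0,0,0,0,0,0],
])

```text
clock: 27.1
tool_pos: [0.6596, -0.1422, 0.1022]
orientation: [-2.43, -0.644, -1.404]
ft_force: [1.1, 0.0, -4.1]
width: 0.0653
finger_force: 30.0
```

```bash
python3 go.py .645 -.15 .077 30 30 -1|head -1; python3 -c "
from h import *
s=status.state();M=R.from_rotvec(s['orientation']).as_matrix();print(s['tool_pos'],M@[.866,0,-.5])"
```

```text
clock 27.1 rot(deg,tool) [ 0.   -0.09 -0.29] norm 0.3 | then shift cm [-3.01 -0.05  1.7 ] norm 3.5
[ 0.6596 -0.1422  0.1022] [ 0.0007 -0.0046  1.    ]
```

step_arm([
  [-0.87,0,0.5,0,0,0],
  [-0.87,0,0.5,0,0,0],
  [-0.69,0,0.4,0,0,0],
  [-0.26,0,0.15,0,0,0],
  [-0.13,0,0.08,0,0,0],
  [0,0,0,0,0,0],
  [0,0,0,0,0,0],
])

```text
clock: 27.68
tool_pos: [0.6599, -0.1421, 0.0695]
orientation: [-2.43, -0.644, -1.404]
ft_force: [0.1, -0.7, -4.8]
width: 0.0659
finger_force: 30.0
```

step_arm([
  [-0.09,0,0.05,0,0,0],
  [-0.04,0,0.02,0,0,0],
  [0,0,0,0,0,0],
  [0,0,0,0,0,0],
])

```text
clock: 28.02
tool_pos: [0.6599, -0.1419, 0.0679]
orientation: [-2.43, -0.645, -1.404]
ft_force: [-0.7, -0.2, -1.9]
width: 0.0653
finger_force: 30.0
```

step_arm([
  [-0.06,0,0.03,0,0,0],
  [0,0,0,0,0,0],
  [0,0,0,0,0,0],
])

```text
clock: 28.27
tool_pos: [0.6601, -0.1418, 0.0678]
orientation: [-2.429, -0.645, -1.405]
ft_force: [-0.9, 0.0, 2.9]
width: 0.0655
finger_force: 30.0
```

step_arm([
  [0,0,0,0,0,0],
  [0,0,0,0,0,0],
  [0,0,0,0,0,0],
  [0,0,0,0,0,0],
  [0,0,-1,0,0,0],
  [0,0,-2,0,0,0],
  [0,0,-3,0,0,0],
  [0,0,-3,0,0,0],
  [0,0,-3,0,0,0],
], gripper=1)

```text
clock: 29.02
tool_pos: [0.5681, -0.194, 0.1272]
orientation: [-2.43, -0.644, -1.402]
ft_force: [0.5, -0.6, 0.3]
width: 0.093
finger_force: 0.0
```

step_arm([
  [0,0,-3,0,0,0],
  [1.5,0,-3,0,0,0],
  [2,0,-3,0,0,0],
  [2,0,-3,0,0,0],
  [1,0,-3,0,0,0],
  [0,1,-3,0,0,0],
  [0,1,-3,0,0,0],
  [0,1,-3,0,0,0],
  [0,1,-3,0,0,0],
  [0,0,-3,0,0,0],
  [0,0,0,0,0,0],
])

```text
clock: 29.93
tool_pos: [0.3897, -0.3464, 0.3344]
orientation: [-2.437, -0.644, -1.404]
ft_force: [0.5, -0.5, -0.2]
width: 0.0927
finger_force: 0.0
```

```bash
python3 - <<'E'
from h import *
t=cam("top");s=cam("side")
a=cv2.resize(t["frame"][160:290,190:430],None,fx=3.3,fy=3.3,interpolation=2)[:,:792]
o=np.zeros((600,792,3),np.uint8);o[:a.shape[0],:]=a;o[435:595,:256]=s["frame"][100:260,200:456];o[435:595,260:516]=cv2.imread("pics/s_inv2.png")[40:200,200:456]
cv2.imwrite("pics/b2.png",o)
E
python3 go.py .461 -.2615 .042 30 30 -1 .12
```

```text
clock 30.0333 rot(deg,tool) [ 0.12 -0.01 -0.36] norm 0.4 | then shift cm [-20.11  -3.62  13.15] norm 24.3
after rot q [-1.56   0.256  1.717  0.878  1.766 -0.614] wrist [ 0.116 -0.502  0.516] margin 0.86
end q [-1.573  0.576  2.012  0.87   1.373 -1.088] wrist [ 0.11  -0.464  0.276] margin 0.57
invert axis in tool [0.5   0.    0.866]
```

View pics/b2.png

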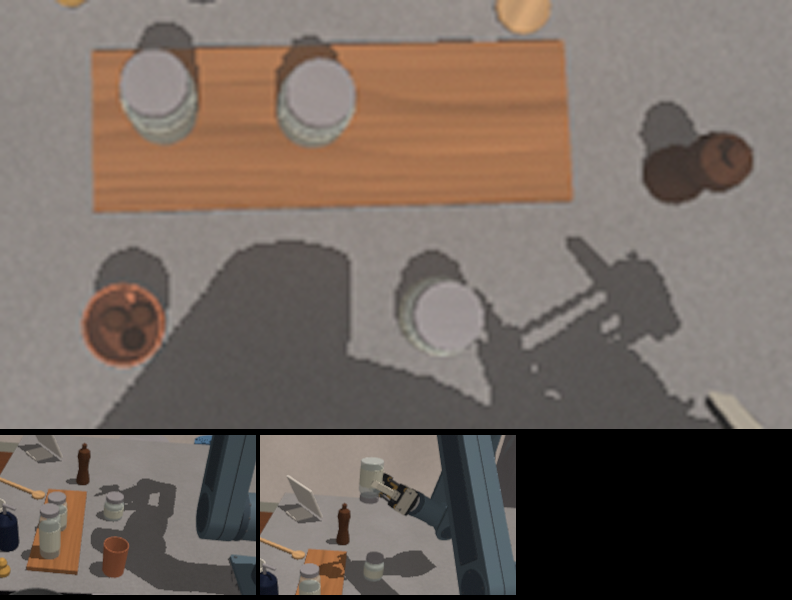

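Both jars stand on the board, and the short jar's lid at (449,317) in the crop hasn't moved. Now the short jar.

step_arm([
  [-2.51,-0.45,1.64,0,0,0],
  [-2.51,-0.45,1.64,0,0,0],
  [-2.51,-0.45,1.64,0,0,0],
  [-2.51,-0.45,1.64,0,0,0],
  [-2.51,-0.45,1.64,0,0,0],
  [-2.51,-0.45,1.64,0,0,0],
  [-2.51,-0.45,1.64,0,0,0],
  [-2.51,-0.45,1.64,0,0,-0.3],
  [0,0,0,0,0,0],
  [0,0,0,0,0,0],
])

```text
clock: 30.87
tool_pos: [0.3863, -0.3016, 0.0931]
orientation: [-2.425, -0.647, -1.405]
ft_force: [0.1, 0.1, 1.0]
width: 0.0928
finger_force: 0.0
```

```bash
python3 go.py .461 -.2615 .042 30 30 -1; python3 - <<'E'
from h import *
w=cam("wrist");P=[proj(w,[.461,-.2615,.085]),proj(w,[.461-.03*.5,-.2615+.03*.866,.085]),proj(w,[.461+.03*.5,-.2615-.03*.866,.085])];print(P)
g=w["frame"][int(P[0][1])].mean(1);print(int(P[0][1]),[(i,int(g[i])) for i in range(205,310,5)])
t=cam("top");f=t["frame"][245:268,312:340].mean(2);print(proj(t,[.461,-.2615,.085]))
cv2.imwrite("pics/w3.png",w["frame"])
E
```

```text
clock 30.8667 rot(deg,tool) [-0.18 -0.24 -0.23] norm 0.4 | then shift cm [-0.19  0.26 11.77] norm 11.8
after rot q [-1.57   0.572  2.021  0.872  1.369 -1.091] wrist [ 0.111 -0.46   0.277] margin 0.56
end q [-1.363  0.691  2.067  1.083  1.199 -1.179] wrist [ 0.2   -0.412  0.216] margin 0.51
invert axis in tool [0.5   0.    0.866]
[array([254.9948, 156.4375]), array([220.1166, 156.5588]), array([289.8987, 156.3161])]
156 [(205, 217), (210, 222), (215, 221), (220, 219), (225, 108), (230, 118), (235, 117), (240, 117), (245, 112), (250, 111), (255, 116), (260, 113), (265, 119), (270, 115), (275, 115), (280, 116), (285, 118), (290, 109), (295, 113), (300, 111), (305, 138)]
[326.1539 255.8697]
```

View pics/w3.png

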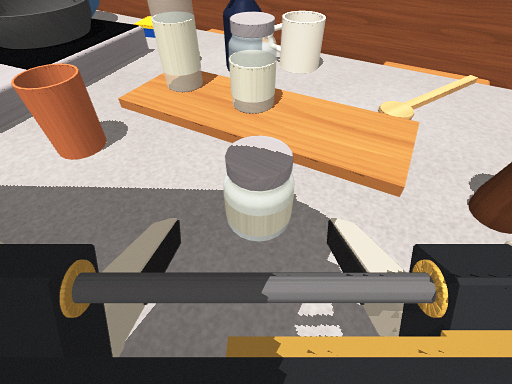

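The lid is centred at (259,155), 4 px to the right, so I'll add 2 mm in y.

step_arm([
  [-0.1,0.25,2,-0.2,-0.2,-0.2],
  [-0.1,0.2,2,0,0,0],
  [0,0,2,0,0,0],
  [0,0,2,0,0,0],
  [0,0,2,0,0,0],
  [0,0,1.2,0,0,0],
  [0,0,0.7,0,0,0],
  [0,0,0,0,0,0],
])

```text
clock: 31.63
tool_pos: [0.4773, -0.2564, 0.0324]
orientation: [-2.435, -0.657, -1.405]
ft_force: [-0.4, -0.2, 0.2]
width: 0.0929
finger_force: 0.0
```

step_arm([
  [0,0,0,0,0,0],
  [0,0,0,0,0,0],
  [0,0,0,0,0,0],
  [0,0,0,0,0,0],
  [0,0,0,0,0,0],
  [0,0,0,0,0,0],
  [0,0,0,0,0,0],
  [0,0,0,0,0,0],
], gripper=-1)

```text
clock: 32.3
tool_pos: [0.4764, -0.257, 0.0321]
orientation: [-2.436, -0.654, -1.405]
ft_force: [-5.1, 0.3, 4.9]
width: 0.0675
finger_force: 30.0
```

```bash
python3 go.py .51 -.24 .35 30 30 -1
```

```text
clock 32.3 rot(deg,tool) [0.21 0.1  0.19] norm 0.3 | then shift cm [ 29.41   0.2  -10.76] norm 31.3
after rot q [-1.362  0.694  2.058  1.082  1.202 -1.173] wrist [ 0.201 -0.416  0.216] margin 0.52
end q [-1.245  0.157  1.825  1.016  1.527 -0.452] wrist [ 0.249 -0.391  0.524] margin 0.52
invert axis in tool [0.5   0.    0.866]
```

step_arm([
  [0.87,0,-0.5,0,0,0],
  [1.7,0,-1,0,0,0],
  [2.6,0,-1.1,0.2,0.1,0.2],
  [2.7,0,-0.9,0,0,0],
  [2.7,0,-0.9,0,0,0],
  [2.7,0,-0.9,0,0,0],
  [2.7,0,-0.9,0,0,0],
  [2.7,0,-0.9,0,0,0],
  [2.7,0,-0.9,0,0,0],
  [2.7,0,-0.9,0,0,0],
  [2.7,0.1,-0.9,0,0,0],
  [2.3,0.1,-0.9,0,0,0],
])

```text
clock: 33.3
tool_pos: [0.5233, -0.2308, 0.3385]
orientation: [-2.433, -0.652, -1.401]
ft_force: [0.6, -0.9, -3.7]
width: 0.0674
finger_force: 30.0
```

step_arm([
  [0,0,0,0,0,0],
  [0,0,0,0,0,0],
  [0,0,0,0,0,0],
])

```text
clock: 33.55
tool_pos: [0.5226, -0.2312, 0.3352]
orientation: [-2.432, -0.65, -1.4]
ft_force: [0.5, 0.5, -4.6]
width: 0.0676
finger_force: 30.0
```

```bash
python3 inv.py
```

```text
p [ 0.523 -0.231  0.335] width 0.06760210116962899 axis [ 0.502 -0.001  0.865]
1 end [-1.247  0.84   2.043  1.525  2.129  1.873] margin 0.5336665621946834 vmax 1.3909809456162798 wrist [ 0.248 -0.39   0.151]
fail 16 0.01787720073526793
-1 end [-1.378  0.386  2.443  1.758  1.659 -3.12 ] margin 4.440892098500626e-16 vmax 2.4706384938415287 wrist [ 0.162 -0.25   0.293]
```

step_arm([
  [2.6,0,-1.5,0,0,0],
  [0,0,0,3.48,0,5.99],
  [0,0,0,3.48,0,5.99],
  [0,0,0,3.48,0,5.99],
  [0,0,0,3.48,0,5.99],
  [0,0,0,3.48,0,5.99],
  [0,0,0,3.48,0,5.99],
  [0,0,0,3.48,0,5.99],
  [0,0,0,3.48,0,5.99],
  [0,0,0,3.48,0,5.99],
  [0,0,0,3.48,0,5.99],
  [0,0,0,3.48,0,5.99],
])

```text
clock: 34.55
tool_pos: [0.5234, -0.2326, 0.3648]
orientation: [-1.691, 0.284, -0.55]
ft_force: [0.4, 0.5, -4.5]
width: 0.0673
finger_force: 30.0
```

step_arm([
  [0,0,0,3.48,0,5.99],
  [0,0,0,3.48,0,5.99],
  [0,0,0,3.48,0,5.99],
  [0,0,0,3.48,0,5.99],
  [0,0,0,3.48,0,5.99],
  [0,0,0,3.48,0,5.99],
  [0,0,0,3.48,0,5.99],
  [0,0,0,3.48,0,5.99],
  [0,0,0,3.48,0,5.99],
  [0,0,0,3.48,0,5.99],
  [0,0,0,3.48,0,5.99],
  [0,0,0,3.48,0,5.99],
])

```text
clock: 35.55
tool_pos: [0.5238, -0.2326, 0.3648]
orientation: [-0.574, 0.917, 0.287]
ft_force: [-0.6, -0.1, -4.0]
width: 0.0676
finger_force: 30.0
```

step_arm([
  [0,0,0,3.48,0,5.99],
  [0,0,0,3.48,0,5.99],
  [0,0,0,3.48,0,5.99],
  [0,0,0,0,0,0],
  [0,0,0,0,0,0],
  [0,0,0,0,0,0],
  [0,0,0,0,0,0],
  [0,0,0,0,0,0],
  [0,0,0,0,0,0],
  [0,0,0,0,0,0],
  [0,0,0,0,0,0],
  [0,0,0,0,0,0],
])

```text
clock: 36.55
tool_pos: [0.5234, -0.2319, 0.3671]
orientation: [-0.271, 1.018, 0.476]
ft_force: [0.2, 0.2, -4.4]
width: 0.0673
finger_force: 30.0
```

```bash
python3 -c "
from h import *
s=status.state();M=R.from_rotvec(s['orientation']).as_matrix();print(s['tool_pos'],s['width'],M@[.866,0,-.5])
cv2.imwrite('pics/s_inv3.png',cam('side')['frame'])"
```

```text
[ 0.5234 -0.2319  0.3671] 0.06730715736396423 [ 0.0034  0.0037 -1.    ]
```

step_arm([
  [0,0,0,0,0,0],
  [0,0,0,0,0,0],
  [0,0,0,0,0,0],
  [0,0,0,0,0,0],
  [0,0,0,0,0,0],
  [0,0,0,-3.48,0,-5.99],
  [0,0,0,-3.48,0,-5.99],
])

```text
clock: 37.18
tool_pos: [0.5231, -0.2316, 0.3669]
orientation: [-0.483, 0.949, 0.346]
ft_force: [0.3, -0.9, -3.7]
width: 0.0671
finger_force: 30.0
```

step_arm([
  [0,0,0,-3.48,0,-5.99],
  [0,0,0,-3.48,0,-5.99],
  [0,0,0,-3.48,0,-5.99],
  [0,0,0,-3.48,0,-5.99],
  [0,0,0,-3.48,0,-5.99],
  [0,0,0,-3.48,0,-5.99],
  [0,0,0,-3.48,0,-5.99],
  [0,0,0,-3.48,0,-5.99],
  [0,0,0,-3.48,0,-5.99],
  [0,0,0,-3.48,0,-5.99],
  [0,0,0,-3.48,0,-5.99],
  [0,0,0,-3.48,0,-5.99],
])

```text
clock: 38.18
tool_pos: [0.523, -0.2319, 0.3666]
orientation: [-1.619, 0.34, -0.484]
ft_force: [-0.2, -0.0, -3.6]
width: 0.0676
finger_force: 30.0
```

step_arm([
  [0,0,0,-3.48,0,-5.99],
  [0,0,0,-3.48,0,-5.99],
  [0,0,0,-3.48,0,-5.99],
  [0,0,0,-3.48,0,-5.99],
  [0,0,0,-3.48,0,-5.99],
  [0,0,0,-3.48,0,-5.99],
  [0,0,0,-3.48,0,-5.99],
  [0,0,0,-3.48,0,-5.99],
  [0,0,0,-3.48,0,-5.99],
  [0,0,0,-3.48,0,-5.99],
  [0,0,0,-3.48,0,-5.99],
  [0,0,0,-3.48,0,-5.99],
])

```text
clock: 39.18
tool_pos: [0.5227, -0.231, 0.3667]
orientation: [-2.434, -0.658, -1.404]
ft_force: [-0.3, 0.3, -4.5]
width: 0.0675
finger_force: 30.0
```

```bash
python3 go.py .64 -.29 .10 30 30 -1
```

```text
clock 39.1833 rot(deg,tool) [0.05 0.11 0.28] norm 0.3 | then shift cm [-19.49  10.98  21.46] norm 31.0
after rot q [-1.247  0.128  1.789  1.014  1.563 -0.398] wrist [ 0.247 -0.39   0.55 ] margin 0.79
end q [-1.052  0.684  1.745  1.206  1.186 -0.788] wrist [ 0.379 -0.441  0.274] margin 0.75
invert axis in tool [0.5   0.    0.866]
```

step_arm([
  [-0.89,0.5,0.98,0,0.1,0.3],
  [-1.77,1.0,1.95,0,0,0],
  [-1.77,1.0,1.95,0,0,0],
  [-1.77,1.0,1.95,0,0,0],
  [-1.77,1.0,1.95,0,0,0],
  [-1.77,1.0,1.95,0,0,0],
  [-1.77,1.0,1.95,0,0,0],
  [-1.77,1.0,1.95,0,0,0],
  [-1.77,1.0,1.95,0,0,0],
  [-1.77,1.0,1.95,0,0,0],
  [-1.77,1.0,1.95,0,0,0],
  [-0.89,0.5,0.98,0,0,0],
])

```text
clock: 40.18
tool_pos: [0.6544, -0.2808, 0.0852]
orientation: [-2.428, -0.637, -1.396]
ft_force: [0.1, 0.2, -3.7]
width: 0.0673
finger_force: 30.0
```

step_arm([
  [-0.87,0,0.5,0,0,0],
  [-0.87,0,0.5,0,0,0],
  [0,0,0,0,0,0],
  [0,0,0,0,0,0],
])

```text
clock: 40.52
tool_pos: [0.654, -0.2816, 0.0701]
orientation: [-2.429, -0.642, -1.402]
ft_force: [0.1, 0.2, -4.6]
width: 0.0676
finger_force: 30.0
```

```bash
python3 go.py .64 -.29 .0585 30 30 -1|head -1; python3 -c "
from h import *
s=status.state();M=R.from_rotvec(s['orientation']).as_matrix();print(s['tool_pos'],M@[.866,0,-.5])"
```

```text
clock 40.5167 rot(deg,tool) [-0.06 -0.08 -0.43] norm 0.4 | then shift cm [-1.82  0.03  1.05] norm 2.1
[ 0.654  -0.2816  0.0701] [ 0.0022 -0.0068  1.    ]
```

Down 20 mm, then slowly.

step_arm([
  [-0.87,0,0.5,0,0,-0.3],
  [-0.52,0,0.3,0,0,0],
  [-0.26,0,0.15,0,0,0],
  [-0.09,0,0.05,0,0,0],
  [0,0,0,0,0,0],
  [0,0,0,0,0,0],
])

```text
clock: 41.02
tool_pos: [0.6544, -0.2821, 0.0508]
orientation: [-2.43, -0.651, -1.405]
ft_force: [-0.6, -0.1, -4.5]
width: 0.0671
finger_force: 30.0
```

step_arm([
  [-0.09,0,0.05,0,0,0],
  [-0.05,0,0.03,0,0,0],
  [0,0,0,0,0,0],
  [0,0,0,0,0,0],
])

```text
clock: 41.35
tool_pos: [0.6544, -0.282, 0.049]
orientation: [-2.43, -0.651, -1.405]
ft_force: [0.7, 0.5, -4.3]
width: 0.0672
finger_force: 30.0
```

step_arm([
  [-0.09,0,0.05,0,0,0],
  [0,0,0,0,0,0],
  [0,0,0,0,0,0],
])

```text
clock: 41.6
tool_pos: [0.6545, -0.2821, 0.0484]
orientation: [-2.43, -0.651, -1.406]
ft_force: [0.2, 0.7, -1.7]
width: 0.0674
finger_force: 30.0
```

step_arm([
  [-0.04,0,0.02,0,0,0],
  [0,0,0,0,0,0],
  [0,0,0,0,0,0],
])

```text
clock: 41.85
tool_pos: [0.6545, -0.282, 0.0483]
orientation: [-2.429, -0.652, -1.407]
ft_force: [-1.8, 1.3, 2.4]
width: 0.0673
finger_force: 30.0
```

step_arm([
  [0,0,0,0,0,0],
  [0,0,0,0,0,0],
  [0,0,0,0,0,0],
  [0,0,0,0,0,0],
  [0,0,-1,0,0,0],
  [0,0,-2,0,0,0],
  [0,0,-3,0,0,0],
  [0,0,-3,0,0,0],
  [0,0,-3,0,0,0],
  [0,0,-3,0,0,0],
  [1.5,0,-3,0,0,0],
  [1,0,-3,0,0,0],
], gripper=1)

```text
clock: 42.85
tool_pos: [0.5058, -0.3675, 0.1752]
orientation: [-2.431, -0.649, -1.405]
ft_force: [0.6, 0.3, 0.0]
width: 0.093
finger_force: 0.0
```

step_arm([
  [0,0,-3,0,0,0],
  [0,0,-3,0,0,0],
  [0,0,-3,0,0,0],
  [0,0,-3,0,0,0],
  [0,0,0,0,0,0],
  [0,0,0,0,0,0],
])

```text
clock: 43.35
tool_pos: [0.4161, -0.4204, 0.2344]
orientation: [-2.434, -0.65, -1.406]
ft_force: [0.1, 0.4, -0.2]
width: 0.0927
finger_force: 0.0
```

```bash
python3 go.py .45 .0135 .06 60 15 -1 .12; python3 - <<'E'
from plan import *
q=[-1.2,.84,1.94,.85,1.55,-1.29]
def run(tag,g0,g1,R0,R1,q,n=12):
    w=9
    for k in range(1,n+1):
        Rm=R0*R.from_rotvec((R0.inv()*R1).as_rotvec()*k/n) if not callable(R1) else R1(k/n)
        g=np.array(g0)+(np.array(g1)-g0)*k/n
        q,e=ik(g+Rm.as_matrix()[:,2]*.0188,Rm,q);w=min(w,(q-lo).min(),(hi-q).min())
        if e>1e-3:print(tag,"fail",k,e);break
    print(tag,q,"wrist",pts(q)[2],"margin",round(w,2));return q
for y in(45,60,75):
    T=tool(y,15,-1);c,s=np.cos(np.radians(y)),np.sin(np.radians(y))
    P=np.array([.615,.316,.22])-.03*np.array([s,-c,0])
    C=np.array([.45,.0135,.06]);print(y,P)
    a=run("pick",C,C,T,T,q);a=run("lift",C,C+[0,0,.22],T,T,a);a=run("move",C+[0,0,.22],P,T,T,a)
    run("pour",P,P,T,lambda f:T*R.from_euler('z',np.pi*f),a,24)
E
python3 - <<'E'
from h import *
t=cam("top");a=cv2.resize(t["frame"][140:290,75:375],None,fx=2.6,fy=2.6,interpolation=2);s=cam("side")
o=np.zeros((600,780,3),np.uint8);o[:390]=a;o[394:594,:300]=s["frame"][80:280,200:500];o[394:594,304:604]=cv2.imread("pics/s_inv3.png")[20:220,200:500]
cv2.imwrite("pics/b3.png",o)
E
```

```text
clock 43.35 rot(deg,tool) [ 27.99  14.68 -11.49] norm 33.6 | then shift cm [ -6.69 -18.76  32.33] norm 38.0
after rot q [-1.399  0.855  1.175  0.835  2.153 -0.812] wrist [ 0.239 -0.727  0.329] margin 0.56
end q [-1.291  0.763  2.109  0.771  1.499 -1.378] wrist [ 0.224 -0.378  0.181] margin 0.47
invert axis in tool [0.259 0.    0.966]
45 [0.594 0.337 0.22 ]
pick [-1.18   0.881  2.415  1.219  1.253 -1.721] wrist [ 0.212 -0.224  0.15 ] margin 0.16
lift [-1.18   0.16   2.351  1.101  1.581 -0.995] wrist [ 0.212 -0.224  0.37 ] margin 0.14
move [-0.032  0.396  2.259  2.153  1.003 -1.155] wrist [0.356 0.099 0.31 ] margin 0.15
pour [-0.032  0.396  2.259  2.153  1.003  1.987] wrist [0.356 0.099 0.31 ] margin 0.32
60 [0.589 0.331 0.22 ]
pick [-1.062  0.836  2.206  1.012  1.361 -1.483] wrist [ 0.282 -0.278  0.15 ] margin 0.37
lift [-1.062  0.286  2.155  0.989  1.692 -0.979] wrist [ 0.282 -0.278  0.37 ] margin 0.36
move [-0.171  0.45   2.132  1.73   1.163 -0.997] wrist [0.421 0.04  0.31 ] margin 0.34
pour [-0.171  0.45   2.132  1.73   1.163  2.144] wrist [0.421 0.04  0.31 ] margin 0.45
75 [0.586 0.324 0.22 ]
pick [-0.943  0.847  2.004  0.852  1.497 -1.346] wrist [ 0.363 -0.311  0.15 ] margin 0.58
lift [-0.943  0.398  1.96   0.886  1.819 -0.97 ] wrist [ 0.363 -0.311  0.37 ] margin 0.56
move [-0.226  0.532  1.945  1.434  1.344 -0.886] wrist [ 0.499 -0.001  0.31 ] margin 0.55
pour [-0.226  0.532  1.945  1.434  1.344  2.256] wrist [ 0.499 -0.001  0.31 ] margin 0.63
```

View pics/b3.png

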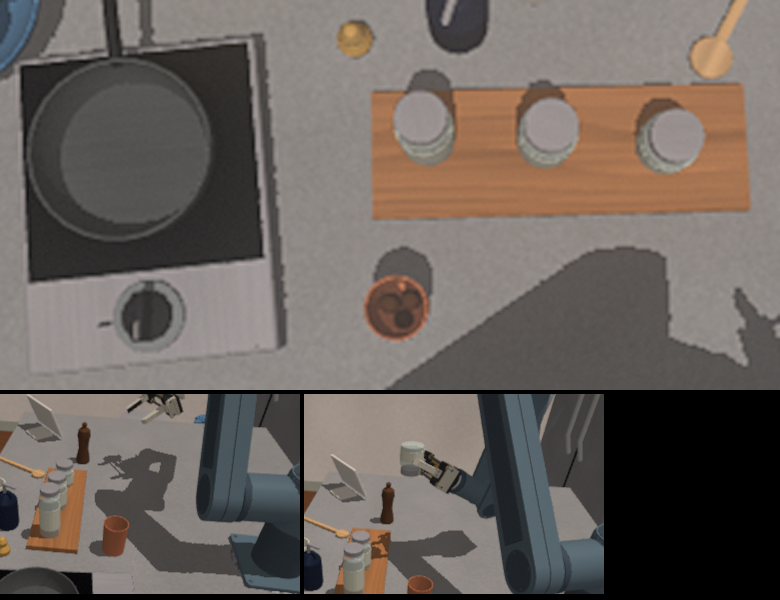

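All three jars stand on the board. The cup rim centre is at (397,307) in the crop and the dial at (149,315), with its mark at (105,324). Next, the cup.

step_arm([
  [0,0,0,4.67,2.45,-1.92],
  [0,0,0,4.67,2.45,-1.92],
  [0,0,0,4.67,2.45,-1.92],
  [0,0,0,4.67,2.45,-1.92],
  [0,0,0,4.67,2.45,-1.92],
  [0,0,0,4.67,2.45,-1.92],
])

```text
clock: 43.95
tool_pos: [0.4179, -0.4178, 0.2329]
orientation: [-1.808, -1.053, -1.395]
ft_force: [0.6, -0.1, 0.2]
width: 0.0927
finger_force: 0.0
```

step_arm([
  [-0.56,-1.56,2.69,0,0,0],
  [-0.56,-1.56,2.69,0,0,0],
  [-0.56,-1.56,2.69,0,0,0],
  [-0.56,-1.56,2.69,0,0,0],
  [-0.56,-1.56,2.69,0,0,0],
  [-0.56,-1.56,2.69,0,0,0],
  [-0.56,-1.56,2.69,0,0,0],
  [-0.56,-1.56,2.69,0,0,0],
  [-0.56,-1.56,2.69,0,0,0],
  [-0.56,-1.56,2.69,0,0,0],
  [-0.56,-1.56,2.69,0,0,0],
  [-0.56,-1.56,2.69,0,0,0],
])

```text
clock: 44.95
tool_pos: [0.4012, -0.067, 0.0856]
orientation: [-1.814, -1.053, -1.394]
ft_force: [0.4, 0.6, -1.2]
width: 0.0929
finger_force: 0.0
```

step_arm([
  [0,0,0,0,0,0],
  [0,0,0,0,0,0],
])

```text
clock: 45.12
tool_pos: [0.4011, -0.067, 0.0864]
orientation: [-1.811, -1.049, -1.394]
ft_force: [0.0, 0.1, -0.2]
width: 0.093
finger_force: 0.0
```

```bash
python3 go.py .451 .0138 .06 60 15 -1; python3 - <<'E'
from h import *
w=cam("wrist");f=cv2.cvtColor(w["frame"],cv2.COLOR_BGR2HSV);m=((f[...,0]<14)&(f[...,1]>120)&(f[...,2]>50)).astype(np.uint8);m[240:]=0
n,l,st,ce=cv2.connectedComponentsWithStats(m);i=1+st[1:,4].argmax();print(st[i],ce[i])
for z in(.0,.06,.1): print([proj(w,[.451+r*.866,.0138-r*.5,z]) for r in(-.034,0,.034)])
E
```

```text
clock 45.1167 rot(deg,tool) [-0.41 -0.3  -0.14] norm 0.5 | then shift cm [-0.09  0.28 11.73] norm 11.7
after rot q [-1.288  0.762  2.118  0.774  1.494 -1.382] wrist [ 0.224 -0.374  0.181] margin 0.46
end q [-1.059  0.836  2.205  1.015  1.362 -1.482] wrist [ 0.283 -0.277  0.15 ] margin 0.38
invert axis in tool [0.259 0.    0.966]
[  280     0   232   142 19453] [395.798   47.4982]
[array([223.9356, 238.2358]), array([255.6095, 238.2573]), array([287.3299, 238.2789])]
[array([220.4811, 190.0754]), array([255.6245, 190.0602]), array([290.825 , 190.0449])]
[array([217.7245, 151.6453]), array([255.6364, 151.5952]), array([293.6148, 151.545 ])]
```

```bash
python3 - <<'E'
from h import *
w=cam("wrist");f=cv2.cvtColor(w["frame"],cv2.COLOR_BGR2HSV);m=((f[...,0]<14)&(f[...,1]>120)&(f[...,2]>50))
for v in(150,170,190,210,230):
    c=np.where(m[v,180:340])[0]+180;print(v,c.min() if len(c) else 0,c.max() if len(c) else 0,len(c))
E
```

```text
150 223 292 70
170 222 293 72
190 224 316 75
210 226 338 68
230 228 287 60
```

step_arm([
  [0,0.2,2,-0.4,-0.3,-0.1],
  [-0.1,0.2,2,0,0,0],
  [0,0,2,0,0,0],
  [0,0,2,0,0,0],
  [0,0,2,0,0,0],
  [0,0,1.2,0,0,0],
  [0,0,0.5,0,0,0],
  [0,0,0,0,0,0],
])

```text
clock: 45.88
tool_pos: [0.4618, 0.0256, 0.0544]
orientation: [-1.824, -1.055, -1.398]
ft_force: [-0.1, -0.1, -1.4]
width: 0.0929
finger_force: 0.0
```

step_arm([
  [0,0,0,0,0,0],
  [0,0,0,0,0,0],
  [0,0,0,0,0,0],
  [0,0,0,0,0,0],
  [0,0,0,0,0,0],
  [0,0,0,0,0,0],
  [0,0,0,0,0,0],
  [0,0,0,0,0,0],
], gripper=-1)

```text
clock: 46.55
tool_pos: [0.4614, 0.0253, 0.0549]
orientation: [-1.824, -1.052, -1.399]
ft_force: [-2.0, -1.6, 3.3]
width: 0.0668
finger_force: 29.9
```

```bash
python3 go.py .589 .331 .23 60 15 -1
```

```text
clock 46.55 rot(deg,tool) [0.22 0.14 0.13] norm 0.3 | then shift cm [25.42 -4.24 29.08] norm 38.9
after rot q [-1.061  0.836  2.195  1.011  1.367 -1.474] wrist [ 0.284 -0.282  0.15 ] margin 0.38
end q [-0.171  0.428  2.127  1.718  1.159 -0.968] wrist [0.421 0.04  0.32 ] margin 0.3
invert axis in tool [0.259 0.    0.966]
```

step_arm([
  [0.97,0,-0.26,0,0,0],
  [1.93,0,-0.52,0,0,0],
  [2.41,0,-0.65,0,0,0],
  [2.41,0,-0.65,0,0,0],
  [2.41,0,-0.65,0,0,0],
  [2.41,0,-0.65,0,0,0],
  [2.41,0,-0.65,0,0,0],
  [2.41,0,-0.65,0,0,0],
  [1.94,0,-0.5,0,0,0],
])

```text
clock: 47.3
tool_pos: [0.461, 0.0264, 0.2554]
orientation: [-1.826, -1.054, -1.397]
ft_force: [-0.2, 0.4, -3.2]
width: 0.0669
finger_force: 30.0
```

step_arm([
  [0.25,-0.18,1.43,0,0,0],
  [0.51,-0.35,2.86,0,0,0],
  [0.51,-0.35,2.86,0,0,0],
  [0.51,-0.35,2.86,0,0,0],
  [0.51,-0.35,2.86,0,0,0],
  [0.51,-0.35,2.86,0,0,0],
  [0.51,-0.35,2.86,0,0,0],
  [0.51,-0.35,2.86,0,0,0],
  [0.51,-0.35,2.86,0,0,0],
  [0.51,-0.35,2.86,0,0,0],
  [0.51,-0.35,2.86,0,0,0],
  [0.51,-0.35,2.86,0,0,0],
])

```text
clock: 48.3
tool_pos: [0.5933, 0.3357, 0.2234]
orientation: [-1.827, -1.052, -1.395]
ft_force: [0.8, -0.3, -2.5]
width: 0.0667
finger_force: 30.0
```

step_arm([
  [0.25,-0.18,1.43,0,0,0],
  [0,0,0,0,0,0],
  [0,0,0,0,0,0],
])

```text
clock: 48.55
tool_pos: [0.598, 0.3487, 0.2223]
orientation: [-1.824, -1.054, -1.394]
ft_force: [-0.3, 0.9, -3.6]
width: 0.0665
finger_force: 30.0
```

```bash
python3 go.py .589 .331 .225 60 15 -1
```

```text
clock 48.55 rot(deg,tool) [0.05 0.28 0.09] norm 0.3 | then shift cm [-0.25  0.1  -0.1 ] norm 0.3
after rot q [-0.166  0.434  2.128  1.725  1.158 -0.976] wrist [0.421 0.042 0.317] margin 0.45
end q [-0.171  0.439  2.129  1.724  1.161 -0.983] wrist [0.421 0.04  0.315] margin 0.45
invert axis in tool [0.259 0.    0.966]
```

step_arm([
  [0,0,0,0,0,7],
  [0,0,0,0,0,7],
  [0,0,0,0,0,7],
  [0,0,0,0,0,7],
  [0,0,0,0,0,7],
  [0,0,0,0,0,7],
  [0,0,0,0,0,7],
  [0,0,0,0,0,7],
  [0,0,0,0,0,7],
  [0,0,0,0,0,7],
  [0,0,0,0,0,5],
  [0,0,0,0,0,5],
])

```text
clock: 49.55
tool_pos: [0.5992, 0.346, 0.2229]
orientation: [-1.836, 0.331, -0.49]
ft_force: [-0.6, 0.1, -2.7]
width: 0.0671
finger_force: 30.0
```

step_arm([
  [0,0,0,0,0,4],
  [0,0,0,0,0,4],
  [0,0,0,0,0,4],
  [0,0,0,0,0,4],
  [0,0,0,0,0,4],
  [0,0,0,0,0,4],
  [0,0,0,0,0,5],
  [0,0,0,0,0,5],
  [0,0,0,0,0,5],
  [0,0,0,0,0,5],
  [0,0,0,0,0,5],
  [0,0,0,0,0,5],
])

```text
clock: 50.55
tool_pos: [0.5993, 0.346, 0.2231]
orientation: [-1.465, 1.113, 0.169]
ft_force: [0.8, -0.5, -1.9]
width: 0.0669
finger_force: 29.9
```

step_arm([
  [0,0,0,0,0,6],
  [0,0,0,0,0,6],
  [0,0,0,0,0,6],
  [0,0,0,0,0,6],
  [0,0,0,0,0,6],
  [0,0,0,0,0,6],
  [0,0,0,0,0,0],
  [0,0,0,0,0,0],
  [0,0,0,0,0,0],
  [0,0,0,0,0,0],
  [0,0,0,0,0,0],
  [0,0,0,0,0,0],
])

```text
clock: 51.55
tool_pos: [0.5992, 0.3475, 0.2234]
orientation: [-1.078, 1.539, 0.603]
ft_force: [0.6, 0.6, -2.2]
width: 0.067
finger_force: 29.9
```

```bash
python3 - <<'E'
from h import *
t=cam("top");s=cam("side")
o=np.zeros((400,800,3),np.uint8);o[:,:400]=cv2.resize(t["frame"][140:290,75:225],(400,400),interpolation=2);o[:,400:]=cv2.resize(s["frame"][200:384,150:334],(400,400),interpolation=2)
cv2.imwrite("pics/p1.png",o)
E
```

```text
(no output)
```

View pics/p1.png

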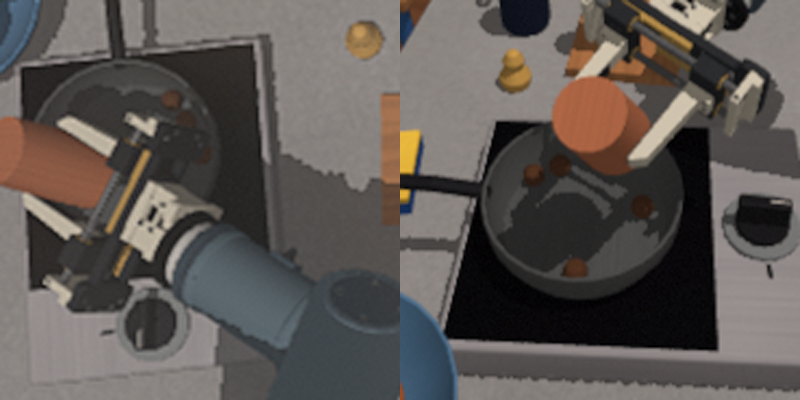

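Four nuts are visible in the pan and the cup is upended over it. Rolling back and returning the cup.

step_arm([
  [0,0,0,0,0,0],
  [0,0,0,0,0,0],
  [0,0,0,0,0,-7],
  [0,0,0,0,0,-7],
  [0,0,0,0,0,-7],
  [0,0,0,0,0,-7],
  [0,0,0,0,0,-7],
  [0,0,0,0,0,-7],
  [0,0,0,0,0,-7],
  [0,0,0,0,0,-7],
  [0,0,0,0,0,-7],
  [0,0,0,0,0,-7],
])

```text
clock: 52.65
tool_pos: [0.5992, 0.3477, 0.2235]
orientation: [-1.734, 0.625, -0.254]
ft_force: [-0.0, 0.9, -2.9]
width: 0.0672
finger_force: 30.0
```

step_arm([
  [0,0,0,0,0,-7],
  [0,0,0,0,0,-7],
  [0,0,0,0,0,-7],
  [0,0,0,0,0,-7],
  [0,0,0,0,0,-7],
  [0,0,0,0,0,-7],
  [0,0,0,0,0,-7],
  [0,0,0,0,0,-7],
  [0,0,0,0,0,-7],
  [0,0,0,0,0,-7],
  [0,0,0,0,0,-7],
  [0,0,0,0,0,-7],
])

```text
clock: 53.65
tool_pos: [0.5992, 0.3477, 0.2235]
orientation: [-1.886, -0.769, -1.234]
ft_force: [-0.0, -0.0, -1.0]
width: 0.0668
finger_force: 30.0
```

step_arm([
  [0,0,0,0,0,-7],
  [0,0,0,0,0,-7],
  [0,0,0,0,0,-7],
  [0,0,0,0,0,-5],
  [0,0,0,0,0,0],
  [0,0,0,0,0,0],
])

```text
clock: 54.15
tool_pos: [0.5992, 0.3477, 0.2235]
orientation: [-1.768, -1.234, -1.496]
ft_force: [-0.5, 0.1, -1.4]
width: 0.0667
finger_force: 30.0
```

```bash
python3 go.py .451 .0138 .10 60 15 -1
```

```text
clock 54.15 rot(deg,tool) [0.17 0.19 9.97] norm 10.0 | then shift cm [-21.33   3.86 -30.01] norm 37.0
after rot q [-0.168  0.433  2.125  1.722  1.158 -0.971] wrist [0.422 0.041 0.318] margin 0.45
end q [-1.059  0.731  2.217  1.     1.411 -1.402] wrist [ 0.283 -0.277  0.19 ] margin 0.3
invert axis in tool [0.259 0.    0.966]
```

step_arm([
  [0,0,0,0,0,5],
  [0,0,0,0.2,0.2,5],
  [-0.37,0.16,-1.4,0,0,0],
  [-0.74,0.32,-2.78,0,0,0],
  [-0.74,0.32,-2.78,0,0,0],
  [-0.74,0.32,-2.78,0,0,0],
  [-0.74,0.32,-2.78,0,0,0],
  [-0.74,0.32,-2.78,0,0,0],
  [-0.74,0.32,-2.78,0,0,0],
  [-0.74,0.32,-2.78,0,0,0],
  [-0.74,0.32,-2.78,0,0,0],
  [-0.74,0.32,-2.78,0,0,0],
])

```text
clock: 55.15
tool_pos: [0.4885, 0.0941, 0.2241]
orientation: [-1.82, -1.05, -1.396]
ft_force: [0.9, -0.1, -1.4]
width: 0.067
finger_force: 30.0
```

step_arm([
  [-0.74,0.32,-2.78,0,0,0],
  [-0.74,0.32,-2.78,0,0,0],
  [-0.37,0.16,-1.4,0,0,0],
  [-2.4,0,0.65,0,0,0],
  [-2.4,0,0.65,0,0,0],
  [-2.4,0,0.65,0,0,0],
  [-2.4,0,0.65,0,0,0],
  [-1.4,0,0.4,0,0,0],
  [0,0,0,0,0,0],
  [0,0,0,0,0,0],
])

```text
clock: 55.98
tool_pos: [0.4608, 0.0293, 0.1101]
orientation: [-1.819, -1.049, -1.397]
ft_force: [0.1, 0.8, -1.2]
width: 0.0672
finger_force: 30.0
```

```bash
python3 go.py .451 .0138 .06 60 15 -1|head -1; python3 -c "
from h import *
s=status.state();M=R.from_rotvec(s['orientation']).as_matrix();M0=R.from_rotvec([-1.824,-1.052,-1.399]).as_matrix();print(s['tool_pos'],M@M0.T@[0,0,1])"
```

```text
clock 55.9833 rot(deg,tool) [-0.01 -0.09 -0.05] norm 0.1 | then shift cm [-5.31 -0.07  1.41] norm 5.5
[0.4608 0.0293 0.1101] [ 0.0016 -0.0052  1.    ]
```

step_arm([
  [-1.45,0,0.39,0,0,0],
  [-1.45,0,0.39,0,0,0],
  [-1.25,0,0.34,0,0,0],
  [-0.7,0,0.19,0,0,0],
  [-0.29,0,0.08,0,0,0],
  [0,0,0,0,0,0],
  [0,0,0,0,0,0],
])

```text
clock: 56.57
tool_pos: [0.4608, 0.0295, 0.0575]
orientation: [-1.819, -1.053, -1.398]
ft_force: [-0.6, 0.1, -1.9]
width: 0.0667
finger_force: 30.0
```

step_arm([
  [-0.1,0,0.03,0,0,0],
  [-0.05,0,0.01,0,0,0],
  [0,0,0,0,0,0],
  [0,0,0,0,0,0],
])

```text
clock: 56.9
tool_pos: [0.4607, 0.0295, 0.0554]
orientation: [-1.819, -1.053, -1.398]
ft_force: [0.2, 0.8, -1.5]
width: 0.0673
finger_force: 30.0
```

step_arm([
  [-0.06,0,0.02,0,0,0],
  [0,0,0,0,0,0],
  [0,0,0,0,0,0],
])

```text
clock: 57.15
tool_pos: [0.4608, 0.0297, 0.0549]
orientation: [-1.818, -1.052, -1.398]
ft_force: [0.0, 0.3, -0.2]
width: 0.0668
finger_force: 30.0
```

step_arm([
  [-0.05,0,0.01,0,0,0],
  [0,0,0,0,0,0],
  [0,0,0,0,0,0],
])

```text
clock: 57.4
tool_pos: [0.4608, 0.0298, 0.0548]
orientation: [-1.817, -1.052, -1.399]
ft_force: [0.1, -0.5, 4.9]
width: 0.0668
finger_force: 29.9
```

step_arm([
  [0,0,0,0,0,0],
  [0,0,0,0,0,0],
  [0,0,0,0,0,0],
  [0,0,0,0,0,0],
  [0,0,-1,0,0,0],
  [0,0,-2,0,0,0],
  [0,0,-3,0,0,0],
  [0,0,-3,0,0,0],
  [0,0,-3,0,0,0],
  [1,0,-2,0,0,0],
  [2.5,0,-1,0,0,0],
  [2.5,0,-1,0,0,0],
], gripper=1)

```text
clock: 58.4
tool_pos: [0.3903, -0.0926, 0.154]
orientation: [-1.821, -1.05, -1.398]
ft_force: [0.8, -1.0, 0.1]
width: 0.0929
finger_force: 0.0
```

step_arm([
  [2.5,0,-1,0,0,0],
  [2.5,0,-1,0,0,0],
  [2.5,0,-1,0,0,0],
  [2.5,0,-1,0,0,0],
  [2.5,0,-1,0,0,0],
  [2.5,0,-1,0,0,0],
  [2.5,0,-1,0,0,0],
  [0,0,0,0,0,0],
])

```text
clock: 59.07
tool_pos: [0.3791, -0.1111, 0.3435]
orientation: [-1.822, -1.059, -1.398]
ft_force: [0.8, -0.2, 0.2]
width: 0.0928
finger_force: 0.0
```

```bash
python3 - <<'E'
from h import *
t=cam("top");s=cam("side")
o=np.zeros((600,800,3),np.uint8)
o[:400,:400]=cv2.resize(t["frame"][237:287,107:157],(400,400),interpolation=2)
o[:400,400:]=cv2.resize(s["frame"][275:335,290:350],(400,400),interpolation=2)
o[400:,:400]=cv2.resize(t["frame"][140:240,75:275],(400,200),interpolation=2)
o[400:,400:]=cv2.resize(s["frame"][190:310,170:410],(400,200),interpolation=2)
cv2.imwrite("pics/d1.png",o)
s=status.state();print(s["tool_pos"],s["qpos"])
E
```

```text
[ 0.3792 -0.1103  0.3404] [-1.3612  0.2691  1.935   0.7944  2.0077 -0.9357]
```

View pics/d1.png

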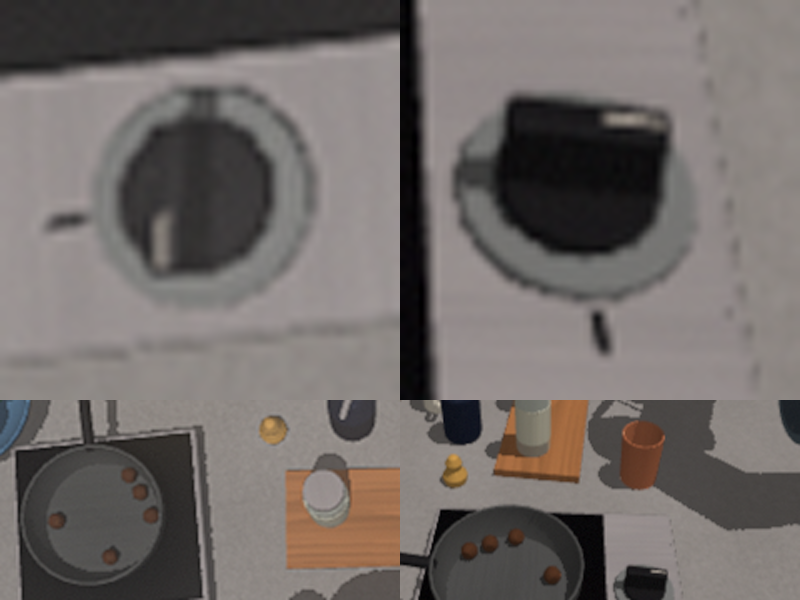

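Five nuts lie in the pan and the cup stands upright. In the top crop the dial skirt is centred at (205,196), the mark is at (67,220), and the pointer line runs from (164,212) to (162,270). Now the numbers.

```bash
python3 - <<'E'
from h import *
t=cam("top");s=cam("side")
T=lambda x,y,z:unproj(t,x/8-.5+107,y/8-.5+237,z)
S=lambda x,y,z:unproj(s,(x-400)*.15-.5+290,y*.15-.5+275,z)
c=T(205,196,.060);m=T(67,220,.054);p1=T(164,212,.098);p2=T(162,270,.098)
print("skirt c",c,"mark",m,np.linalg.norm(c-m),"pts",p1,p2)
print("side: pointer",S(602,120,.098),S(662,122,.098),"mark",S(600,332,.054),"bar ends",S(512,103,.098),S(668,118,.098))
ang=lambda v:np.degrees(np.arctan2(v[1],v[0]))
print("mark dir",ang(m-c),"pointer dir from c",ang((p1+p2)/2-c),"line dir",ang(p2-p1),"side line",ang(S(662,122,.098)-S(602,120,.098)),"bar",ang(S(668,118,.098)-S(512,103,.098)))
# hob edge direction: right top edge of hob slab corners in top image (from c1: (215..220,293)->(240,557) /2.25)
u=lambda x,y,z:unproj(t,x/2.6+75,y/2.6+140,z)
print("hob side dir",ang(u(282,347,.0)-u(262,38,.0)),"front edge",ang(u(30,372,.054)-u(270,350,.054)))
E
```

```text
skirt c [0.4398 0.2921 0.06  ] mark [0.4305 0.3435 0.054 ] 0.052613202622147096 pts [0.435  0.2939 0.098 ] [0.4152 0.2935 0.098 ]
side: pointer [0.4358 0.2913 0.098 ] [0.4166 0.2889 0.098 ] mark [0.4307 0.3396 0.054 ] bar ends [0.4651 0.2893 0.098 ] [0.4146 0.287  0.098 ]
mark dir 100.24967107553766 pointer dir from c 173.86392676086572 line dir -178.8372534371752 side line -172.97892684100998 bar -177.3871727786085
hob side dir -174.16463974966464 front edge 95.84116498543894
```

```bash
cat > dn.py <<'E'
from plan import *
from cell import status
import sys
x,y,z,phi=map(float,sys.argv[1:5])
s=status.state();p=np.array(s["tool_pos"]);R0=R.from_rotvec(s["orientation"])
for ph in(phi,phi-180):
    c,sn=np.cos(np.radians(ph)),np.sin(np.radians(ph));Y=np.array([c,sn,0]);Z=np.array([0,0,-1.]);Rt=R.from_matrix(np.c_[np.cross(Y,Z),Y,Z])
    rv=(R0.inv()*Rt).as_rotvec(degrees=True);d=Rt.inv().apply(np.array([x,y,z])-p)*100;q=np.array(s["qpos"]);w=9
    for k in range(1,13):
        q,e=ik(p,R0*R.from_rotvec(np.radians(rv)*k/12),q);w=min(w,(q-lo).min(),(hi-q).min())
        if e>1e-3:print("rot fail",k,e)
    print("phi",ph,"rot",rv.round(2),np.linalg.norm(rv).round(1),"shift",d.round(2),"q",q,"wrist",pts(q)[2])
    for k in range(1,13):
        q,e=ik(p+(np.array([x,y,z])-p)*k/12,Rt,q);w=min(w,(q-lo).min(),(hi-q).min())
        if e>1e-3:print("shift fail",k,e)
    print("  q",q,"margin",w)
    for k in range(1,13):
        q,e=ik(np.array([x,y,z]),Rt*R.from_euler('z',np.radians(82)*k/12),q);w=min(w,(q-lo).min(),(hi-q).min())
        if e>1e-3:print("turn fail",k,e)
    print("  after turn q",q,"margin",w)
E
python3 dn.py .4395 .2915 .12 92
```

```text
phi 92.0 rot [  77.75  -43.08 -101.25] 134.7 shift [-7.42 39.9  21.98] q [-0.566 -0.09   1.63  -0.     1.602 -2.172] wrist [ 0.379 -0.11   0.707]
  q [ 0.374  0.307  1.726 -0.     1.108 -1.232] margin 0.6476347098472424
  after turn q [ 0.374  0.307  1.726 -0.     1.108  0.199] margin 0.6476347098472424
phi -88.0 rot [-37.76 -68.14  49.24] 92.2 shift [  7.42 -39.9   21.98] q [-0.566 -0.09   1.63  -0.     1.602  0.969] wrist [ 0.379 -0.11   0.707]
  q [ 0.374  0.307  1.726 -0.     1.108  1.91 ] margin 0.6314185061514426
turn fail 11 0.018133850545419144
turn fail 12 0.039021537604908396
  after turn q [0.279 0.285 1.769 0.108 1.082 3.12 ] margin 4.440892098500626e-16
```

step_arm([
  [0,0,0,3.89,-2.15,-5.06],
  [0,0,0,3.89,-2.15,-5.06],
  [0,0,0,3.89,-2.15,-5.06],
  [0,0,0,3.89,-2.15,-5.06],
  [0,0,0,3.89,-2.15,-5.06],
  [0,0,0,3.89,-2.15,-5.06],
  [0,0,0,3.89,-2.15,-5.06],
  [0,0,0,3.89,-2.15,-5.06],
  [0,0,0,3.89,-2.15,-5.06],
  [0,0,0,3.89,-2.15,-5.06],
], gripper=0)

```text
clock: 60.1
tool_pos: [0.3795, -0.1103, 0.3391]
orientation: [-1.128, -2.37, -0.892]
ft_force: [-0.7, 0.3, -0.3]
width: 0.0466
finger_force: 0.0
```

step_arm([
  [0,0,0,3.89,-2.15,-5.06],
  [0,0,0,3.89,-2.15,-5.06],
  [0,0,0,3.89,-2.15,-5.06],
  [0,0,0,3.89,-2.15,-5.06],
  [0,0,0,3.89,-2.15,-5.06],
  [0,0,0,3.89,-2.15,-5.06],
  [0,0,0,3.89,-2.15,-5.06],
  [0,0,0,3.89,-2.15,-5.06],
  [0,0,0,3.89,-2.15,-5.06],
  [0,0,0,3.89,-2.15,-5.06],
  [0,0,0,0,0,0],
])

```text
clock: 61.02
tool_pos: [0.3785, -0.1083, 0.34]
orientation: [0.065, -3.141, 0.003]
ft_force: [-0.5, 0.2, 0.5]
width: 0.0467
finger_force: 0.0
```

```bash
python3 dn.py .4395 .2915 .16 92|head -2
```

```text
phi 92.0 rot [-0.12 -0.02  0.38] 0.4 shift [-7.49 39.74 18.  ] q [-0.564 -0.093  1.631  0.     1.603 -2.17 ] wrist [ 0.378 -0.108  0.707]
  q [ 0.374  0.266  1.675 -0.     1.201 -1.232] margin 0.815073422369875
```

step_arm([
  [-0.62,3.31,1.5,0,0,0.4],
  [-0.62,3.31,1.5,0,0,0],
  [-0.62,3.31,1.5,0,0,0],
  [-0.62,3.31,1.5,0,0,0],
  [-0.62,3.31,1.5,0,0,0],
  [-0.62,3.31,1.5,0,0,0],
  [-0.62,3.31,1.5,0,0,0],
  [-0.62,3.31,1.5,0,0,0],
  [-0.62,3.31,1.5,0,0,0],
  [-0.62,3.31,1.5,0,0,0],
  [-0.62,3.31,1.5,0,0,0],
  [-0.62,3.31,1.5,0,0,0],
])

```text
clock: 62.02
tool_pos: [0.4418, 0.2901, 0.1576]
orientation: [0.04, -3.136, 0.003]
ft_force: [0.7, -0.7, 1.1]
width: 0.0462
finger_force: 0.0
```

step_arm([
  [0,0,0,0,0,0],
  [0,0,0,0,0,0],
  [0,0,0,0,0,0],
])

```text
clock: 62.27
tool_pos: [0.4419, 0.2883, 0.159]
orientation: [0.043, -3.137, 0.003]
ft_force: [0.2, 0.4, -0.1]
width: 0.0465
finger_force: 0.0
```

```bash
python3 dn.py .4395 .2915 .073 92|head -1; python3 - <<'E'
from h import *
w=cam("wrist");
f=w["frame"].max(2)
for P in([.4395,.2915,.098],[.4395-.0265,.2915+.0009,.098],[.4395+.0265,.2915-.0009,.098],[.4395,.2985,.098],[.4395,.2845,.098],[.4307,.3408,.054]): print(proj(w,P).round(1))
cv2.imwrite("pics/w4.png",w["frame"])
E
```

```text
phi 92.0 rot [-0.1  -0.24 -0.43] 0.5 shift [0.23 0.33 8.6 ] q [ 0.366  0.268  1.675 -0.     1.199 -1.239] wrist [0.442 0.288 0.526]
[258.7 198.2]
[260.8 166.9]
[256.7 227.6]
[267.1 198.4]
[250.3 197.9]
[308.8 177.6]
```

View pics/w4.png

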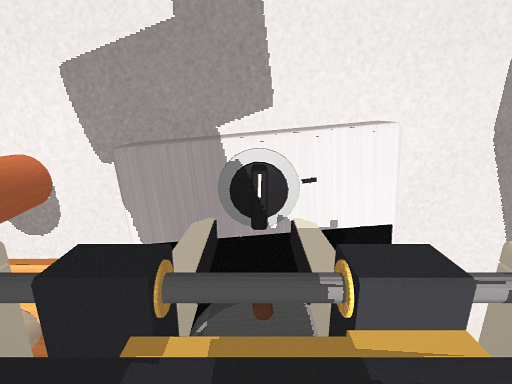

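The wrist view confirms the dial: bar from (260,165) to (259,228), pointer line at (260,185), mark at (309,181). I'll fit the angles from this frame.

```bash
cat > ang.py <<'E'
from h import *
def measure(w,box,mbox,thr=150):
    f=w["frame"].max(2).astype(int);x0,y0,x1,y1=box
    v,u=np.where(f[y0:y1,x0:x1]>thr);P=np.array([unproj(w,a+x0,b+y0,.098)[:2] for a,b in zip(u,v)])
    c=P.mean(0);d=np.linalg.svd(P-c)[2][0];
    x0,y0,x1,y1=mbox;v,u=np.where(f[y0:y1,x0:x1]<100);M=np.array([unproj(w,a+x0,b+y0,.054)[:2] for a,b in zip(u,v)])
    m=M.mean(0);md=np.linalg.svd(M-m)[2][0]
    a=lambda k:np.degrees(np.arctan2(k[1],k[0]))
    print(len(P),"pointer c",c,"dir",a(d),"|",len(M),"mark",m,"dir",a(md))
if __name__=="__main__":
    w=cam("wrist");measure(w,(252,169,268,200),(301,174,319,188))
E
python3 ang.py
```

```text
76 pointer c [0.4273 0.2914] dir -0.09574169349768016 | 56 mark [0.4333 0.3408] dir -78.59538958372731
```

step_arm([
  [0.13,0.33,2,0,-0.2,1.6],
  [0,0,2.5,0,0,0],
  [0,0,2,0,0,0],
  [0,0,1.5,0,0,0],
  [0,0,0.6,0,0,0],
  [0,0,0,0,0,0],
  [0,0,0,0,0,0],
])

```text
clock: 62.95
tool_pos: [0.4418, 0.2918, 0.0753]
orientation: [0.001, 3.137, 0.0]
ft_force: [0.4, 0.7, 0.7]
width: 0.0465
finger_force: 0.0
```

step_arm([
  [0,0,0,0,0,0],
  [0,0,0,0,0,0],
  [0,0,0,0,0,0],
  [0,0,0,0,0,0],
  [0,0,0,0,0,0],
  [0,0,0,0,0,0],
  [0,0,0,0,0,0],
], gripper=-1)

```text
clock: 63.53
tool_pos: [0.4413, 0.2929, 0.0747]
orientation: [-0.001, 3.138, 0.001]
ft_force: [-0.5, 2.7, 3.6]
width: 0.0138
finger_force: 29.9
```

step_arm([
  [0,0,0,0,0,5],
  [0,0,0,0,0,5],
  [0,0,0,0,0,5],
  [0,0,0,0,0,5],
  [0,0,0,0,0,5],
  [0,0,0,0,0,5],
])

```text
clock: 64.03
tool_pos: [0.4413, 0.293, 0.0747]
orientation: [0.817, 3.03, 0.003]
ft_force: [-0.5, 3.2, 2.3]
width: 0.0138
finger_force: 29.9
```

step_arm([
  [0,0,0,0,0,5],
  [0,0,0,0,0,5],
  [0,0,0,0,0,5],
  [0,0,0,0,0,5],
  [0,0,0,0,0,5],
  [0,0,0,0,0,5],
  [0,0,0,0,0,5],
  [0,0,0,0,0,5],
  [0,0,0,0,0,5],
  [0,0,0,0,0,5],
  [0,0,0,0,0,0],
  [0,0,0,0,0,0],
])

```text
clock: 65.03
tool_pos: [0.4415, 0.2931, 0.0748]
orientation: [2.014, 2.408, 0.006]
ft_force: [0.2, 3.6, 1.8]
width: 0.0135
finger_force: 29.9
```

```bash
python3 - <<'E'
from h import *
s=status.state();y=R.from_rotvec(s["orientation"]).as_matrix()[:,1];print("bar dir",np.degrees(np.arctan2(y[1],y[0]))+90,s["tool_pos"],s["ft_force"],s["width"])
E
```

```text
bar dir 100.17644469504111 [0.4415 0.2931 0.0748] [0.2103 3.6341 1.7725] 0.013548348536454707
```

step_arm([
  [0,0,0,0,0,0],
  [0,0,0,0,0,0],
  [0,0,0,0,0,0],
  [0,0,-1,0,0,0],
  [0,0,-2,0,0,0],
  [0,0,-2.5,0,0,0],
  [0,0,-2.5,0,0,0],
  [0,0,0,0,0,0],
  [0,0,0,0,0,0],
], gripper=0)

```text
clock: 65.78
tool_pos: [0.4419, 0.2926, 0.1564]
orientation: [2.015, 2.404, 0.008]
ft_force: [0.2, 0.1, 0.1]
width: 0.0464
finger_force: 0.0
```

```bash
python3 - <<'E'
from h import *
from ang import measure
w=cam("wrist");t=cam("top")
a=np.array([.4415,.2925,0]);d=np.array([np.cos(np.radians(100)),np.sin(np.radians(100)),0])
p=proj(w,a+d*.0145+[0,0,.098]);m=proj(w,a+d*.05+[0,0,.054]);print(p,m)
for n,q,r in(("ptr",p,14),("mark",m,11)):
    x,y=int(q[0]),int(q[1]);print(n,x,y);print("\n".join(" ".join(f"{v:3d}" for v in row[::2]) for row in w["frame"].max(2)[y-r-6:y+r+6:2,x-r:x+r+1]))
E
```

```text
[251.661  184.2464] [251.5535 135.2967]
ptr 251 184
228 143  13  20  47  40  27  26  30  30  31  52  21  13  39
 21  44  57  53  31  16  22  16  28  23  18  26  25  28  30
 28  27  25  27  26  21  27  24  27  25  24  22  27  25  24
 26  27  27  29  23  25  27  25  21  24  18  21  24  33  29
 29  25  28  32  41  41  45  39  24  27  23  22  29  27  29
 23  26  27  28  22  25  56  98 161  21  27  26  27  30  32
 29  30  29  29  22  27  56 122 213  25  21  26  25  30  22
 25  23  25  26  19  28  24 129 210  20  28  22  30  25  28
 27  26  28  28  23  25  24 119 211  27  28  23  23  24  28
 30  26  17  22  22  27  20 115 214  23  24  25  26  26  27
 27  27  25  26  21  23  26 118 215  24  26  24  24  24  30
 25  26  24  27  26  24  23 115 213  24  24  26  24  28  28
 28  30  30  29  22  23  24 106 212  21  28  24  25  29  29
 26  26  25  22  26  28  24 107 213  22  25  27  22  25  30
 22  29  26  25  22  24  24 106 213  20  20  23  31  25  26
 24  23  27  30  20  24  22  92 215  23  26  26  22  27  27
 26  26  27  24  24  23  24  94 212  22  27  22  22  20  27
 27  21  22  27  27  23  26 
[... 280 characters left out ...]
 246 245 247 246 246 245 245
247 247 248 248 248 248 248 248 248 248 248 249
249 248 248 248 248 249 249 247 247 246 247 247
246 248 247 247 250 148 248 255 248 249 249 249
245 245 245 246 249  38  47 217 246 247 247 247
246 246 246 245 249  40  49 222 244 244 244 243
246 246 247 247 250  40  51 231 248 247 247 247
245 244 245 246 250  38  51 125 249 246 246 247
245 245 245 244 248  49  51 146 246 243 244 243
244 244 243 243 247  53  49 141 245 242 243 243
246 245 245 245 248  50  45 196 246 244 245 246
243 244 243 243 247 108 233 252 246 246 247 248
247 246 247 247 247 250 249 248 248 245 244 243
250 250 188 143 147 103 114 132 123 142 232 255
157 218 217 219 216 216 215 213 219 211 213 209
```

```bash
python3 -c "
from h import *
from ang import measure
w=cam('wrist');measure(w,(240,168,264,204),(244,128,260,146),90)
s=status.state();y=R.from_rotvec(s['orientation']).as_matrix()[:,1];print(np.degrees(np.arctan2(y[1],y[0]))+90)
t=cam('top');
cup=t['frame'][248:270,217:240].max(2);print(proj(t,[.45,.0138,.1]))
side=cam('side');print([ (n,side['frame'][v,u].tolist()) for n,u,v in(('cup',315,222),)])
"
```

```text
71 pointer c [0.4399 0.306 ] dir -79.71403142784108 | 57 mark [0.4329 0.3414] dir -77.54273986203208
100.04535024322053
[227.7319 258.7599]
[('cup', [39, 53, 88])]
```

The pointer direction is 100.3° and the mark lies at about 100° from the axis, so they agree. Lifting clear before handing in.

step_arm([
  [0,0,-2,0,0,0],
  [0,0,-3,0,0,0],
  [0,0,-3,0,0,0],
  [0,0,-2,0,0,0],
  [0,0,0,0,0,0],
  [0,0,0,0,0,0],
  [0,0,0,0,0,0],
])

```text
clock: 66.62
tool_pos: [0.4398, 0.2921, 0.2528]
orientation: [2.018, 2.406, -0.001]
ft_force: [0.1, -0.2, 0.0]
width: 0.0465
finger_force: 0.0
```

```bash
python3 - <<'E'
from h import *
t=cam("top");b=cv2.imread("pics/top0.png")
# jar lids / cup still as last seen in b3 crop?
o=cv2.imread("pics/b3.png")[:390,:780];n=cv2.resize(t["frame"][140:290,75:375],None,fx=2.6,fy=2.6,interpolation=2)
d=cv2.absdiff(o,n).max(2)
for nm,(x0,y0,x1,y1) in dict(board=(370,70,755,220),cup=(360,270,435,345),orn=(335,15,375,60),soap=(425,0,490,55)).items(): print(nm,d[y0:y1,x0:x1].mean().round(1),(d[y0:y1,x0:x1]>60).mean().round(3))
from cell import ticket
print(ticket.job_done())
E
```

```text
board 7.1 0.016
cup 28.7 0.14
orn 3.8 0.0
soap 2.6 0.0
the job is handed in; nothing more can be done
None
```

The job is handed in at 66.6 s (no verdict returned): all three jars inverted and stood on the board, the five chestnuts I could see in the pan, the empty cup upright on the counter, and the dial within about 1° of the mark.

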